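# Evening lock-up: marbles and hearing aid remotes into the cabinet

## Robot

A 7-joint arm with a two-finger parallel gripper is mounted at the origin on the work surface. World frame = base frame: x ahead of the robot, y to its left, z up, the work surface at z = 0. Lengths are in m, angles in degrees, forces in N, time in s.
With the tool pointing down it reaches from about 0.425 to 0.875 m from the base axis. Payload 8.4 kg.
Tool frame: the origin (TCP) lies at the very end of the fingers, on their centre line; the grasp point (between the pads) lies hold_point_z behind it (hold_point_z is the distance from the TCP to the grasp point, in m); z points along the fingers, y is the line along which they close (so a half turn about z gives the same grasp; the last joint's range is limited). The gripper opens to 87 mm and grips with 3 to 60 N. Pads are 19 mm wide; open, the fingers measure 117 mm over their backs; the gripper's body (75 mm by 190 mm) begins 51 mm behind the grasp point.
Start: joints at [-80.168, 19.091, 2.286, 83.961, -0.768, 76.965, -3.352], TCP at [0.174, 0.626, 0.186] pointing down, gripper open.
Joint ranges: [-147.57, 147.57], [-21.85, 119.76], [-74.77, 79.35], [14.55, 137.4], [-85.83, 265.84], [4.83, 119.75], [-152.11, 152.11]. Speed limits (degrees/s): [127.2, 127.2, 159.86, 159.86, 180, 180, 180].

## Interface

Orientations are given as a 3x3 rotation matrix whose columns are the frame's x, y, z axes.
In Python, from station import * gives the robot as it stands.
- The arm moves only by the shell command python3 -m inch 'ROWS' [OPENING] [FORCE]. ROWS is JSON, a list of rows, each a list of 4 numbers: the shift along the tool's x, y, z each as a share of 0.2 m, from -1 to 1, then the turn about the tool's z as a share of pi rad, from -1 to 1. A call has 1 to 20 rows; each row is the pose to reach, as a shift and turn from the pose commanded when the call began, along the tool's axes at that moment, turning the shorter way round; what a row does not reach only later rows make up. A row lasts 1/8 s, in which the tool goes at most 62.5 mm and 10.7 degrees, less where a joint would pass 70% of its speed; a pose out of reach is approached as far as the arm can. A call with a number of a shift or a turn outside -1 to 1 is refused whole. A call with a gripper value outside its range is refused whole. OPENING is the gripper command: -1 is shut, 1 is fully open, values between are in proportion, set as the call begins (- or left out, the last holds). The fingers move at their own pace and stop on an object; FORCE is the grip in N (left out, the last holds). Time passes only in rows, so rows that repeat a pose let the fingers close. It gives the time, the measured TCP pose, the force, the opening and the grip force at its end, in the units of the state.
- observe(): the state, without advancing time (a new reading comes with each control period).
- read_camera(name): name is "scene" or "side" or "wrist"; returns a dict with "image" (480x640x3 uint8, red, green, blue), "depth" (480x640 float32, m along the optical axis (not along the pixel's ray), 0 where there is no reading), "vertical_fov" (degrees; the focal length in pixels is half the picture's height over the tangent of half this angle, whatever the lens; pixels are square), "cx", "cy" (the principal point, pixels), "k1" (the pictures are not rectified: a ray, as slopes to the right and down, at radius r is drawn at 1 + k1 r^2 times it, then the intrinsics apply), "T" (4x4, takes a point from camera to world coordinates). Camera axes: x right, y down, z forward; pixel columns grow to the right and rows downward; lengths in m; the calibration is good to about 2 mm. A picture is of the moment at which its call begins.
- sign_off(): hands the job in; it is judged then, once.
Trained networks look in a picture, given as the dict that the camera call returned (one of the last four; its "shot" number tells which), for a name from the list of things; names that differ only in an ending like _2 or _b are one class to them, and where a whole thing is asked for, a point or a joint stands for the part that bears it (a point fixed in the world has none). Each returns a list of dicts, best first, with "score" (0 to 1); they miss things now and then, are a little off and sometimes report something else, mostly with a low value. They report only what shows in the picture. A call takes as long as a camera call. They do not tell look-alikes from the thing itself.
- search_frame(picture, target): "box" ([left, top, right, bottom] as shares, 0 to 1, of the picture: columns of its width, rows of its height, round what is visible of it).
The state is a dict: "time": time; "joints": joint angles; "joint_vel": joint speeds; "effort": joint torques, N m; "tcp_pos": TCP position; "eef_rot": TCP orientation; "ft_force": force on the tool from outside, world axes, zero at the start; "moment": the same for the moment, N m; "width": finger opening in m; "grasp_force": force on a finger pad.
Only numpy, scipy, OpenCV 4.12 (cv2) and the standard library are available. Lean on these libraries where they do the work, as an engineer would, in place of code of your own. Each camera call takes 0.05 s, during which the arm holds its last target. There are 200 camera calls.

## Task

Please lock the small things away for the night: take the brass key from its cup hook, push it fully home in the cabinet's cam lock, turn it clockwise to unlock, and pull the top drawer well open. Tip all the marbles from the ramekin into the drawer's narrow bin on the left, stand the empty ramekin upright back on the shelf top, and lay every lilac hearing aid remote in the wide tray on the right. Then push the drawer fully shut, turn the key back to lock it and hang the key back on its hook, without shifting anything else on the shelf.

Things in the scene. Friction and masses are not known exactly. Their poses are not given: they have to be found in the camera images.
- cabinet: Small grey steel cabinet, fixed, 270 deep (x) x 310 wide (y) x 130 mm high; its origin is under the centre of its base on the shelf top, +x points to its back, +y to its left side as the robot faces it. Its upper front is the drawer; its lower drawer front is fixed and not used. The cam lock is in its flat top, near the front right corner.
- keyway (a point): Centre of the cam lock's keyway at the upper face of the brass lock plug (27 mm across), 134 mm above the shelf and 4 mm above the cabinet's top; it turns with the plug. The keyway is a vertical slot 16 mm long (its own x axis) x 5.6 mm wide, at least 26 mm deep, same either way round. While locked its long side runs front to back of the cabinet.
- plug (a joint): Turn of the lock plug, rad: 0 = locked (stop), grows clockwise seen from above, 1.5 = unlocked (stop). About 0.05 N m of friction; it stays where it is left. A cam under it bars the drawer until it is turned beyond about 1, and can swing back only with the drawer shut. The key has about 0.16 rad of play in it either way.
- drawer (a joint): Travel of the top drawer, m: 0 = shut (stop), 0.14 = fully out to the cabinet's front (-x), stop. About 1.5 N of friction; stays where it is left. 35 mm deep inside; a 4 mm divider along it parts a narrow bin (left) from a wide tray (right); wall tops 113 mm above the shelf. It runs 226 mm back from the inside of its front, so fully out the front 140 mm are uncovered.
- handle (a point): Middle of the drawer's steel bar handle, at the bar's axis, moving with the drawer (axes as the cabinet's). The bar is 11 mm thick and 110 mm long along the cabinet's y, with a gap of about 29 mm to the drawer front, 112 mm above the shelf (18 mm below the cabinet's top).
- bin (a point): Point on the floor (77 mm above the shelf) of the drawer's narrow left bin, lined with green baize, on the bin's middle line, 70 mm behind the inside of the drawer front; moves with the drawer, axes as the cabinet's. The bin is 80 mm wide (y) and 226 mm long (x).
- tray (a point): Point on the floor (77 mm above the shelf) of the drawer's wide right tray, lined dark grey, on the tray's middle line, 70 mm behind the inside of the drawer front; moves with the drawer, axes as the cabinet's. The tray is 166 mm wide (y) and 226 mm long (x).
- hook (a point): Lowest point of the upper side of the brass cup hook, where the key's eye hangs, 146 mm above the shelf, 39 mm in front of a dark teak post (60 mm wide, 165 mm high, fixed). The wire is 4.5 mm thick and runs along this point's x axis (+x to the post); its free end, 15 mm out towards -x, turns up to 8 mm above this point.
- key_bow (a point): Centre of the brass key's bow, 52 mm above the blade's tip (z: tip to bow). Bow: flat frame 32 mm wide (y) and high, 6.5 mm thick (x), straight sides, 20 mm square eye. Below: a shoulder 22 mm wide, its underside 26 mm below this point (on the plug's face when home), then the blade, 14 mm wide (y), 4 thick, 26 long, tip rounded, same either way round. About 40 g. Hangs on the hook.
- ramekin_mid (a point): Centre of the white porcelain ramekin, half-way up (23 mm above its underside); z points to its mouth. Round, 68 mm across at the rim, 58 mm at the foot (63 mm half-way), 46 mm high, wall 3.5 mm, floor 5 mm; about 140 g. It holds the marbles at the start.
- marble0: Coloured glass marble from the solitaire game, 20 mm across, about 11 g; the point is its centre. 5 or 6 are there, in the ramekin at the start (this one always).
- marble1: Coloured glass marble from the solitaire game, 20 mm across, about 11 g; the point is its centre. 5 or 6 are there, in the ramekin at the start (this one always).
- marble2: Coloured glass marble from the solitaire game, 20 mm across, about 11 g; the point is its centre. 5 or 6 are there, in the ramekin at the start (this one always).
- marble3: Coloured glass marble from the solitaire game, 20 mm across, about 11 g; the point is its centre. 5 or 6 are there, in the ramekin at the start (this one always).
- marble4: Coloured glass marble from the solitaire game, 20 mm across, about 11 g; the point is its centre. 5 or 6 are there, in the ramekin at the start (this one may be absent).
- marble5: Coloured glass marble from the solitaire game, 20 mm across, about 11 g; the point is its centre. 5 or 6 are there, in the ramekin at the start (this one may be absent).
- remote0_mid (a point): Centre of a lilac plastic hearing aid remote lying flat (7 mm above its underside), z up through its buttons: 68 mm long (x), 36 mm wide (y), 14 mm thick, about 40 g. 1 to 3 of the three are out on the shelf.
- remote1_mid (a point): Centre of a lilac plastic hearing aid remote lying flat (7 mm above its underside), z up through its buttons: 68 mm long (x), 36 mm wide (y), 14 mm thick, about 40 g. 1 to 3 of the three are out on the shelf.
- remote2_mid (a point): Centre of a lilac plastic hearing aid remote lying flat (7 mm above its underside), z up through its buttons: 68 mm long (x), 36 mm wide (y), 14 mm thick, about 40 g. 1 to 3 of the three are out on the shelf.
- case: Silver metal spectacle case, 155 (x) x 56 x 34 mm; origin at the centre of its underside. Not part of the job: leave it where it is.
- mug: Blue mug, 80 mm across, 92 mm high; origin at the centre of its underside. Not part of the job: leave it where it is.
- pillbox: Pale blue weekly pill box, 180 (x) x 36 x 22 mm; origin at the centre of its underside. Not part of the job: leave it where it is.
- gel: Hand gel bottle with a pump, 58 mm across, 146 mm high; origin at the centre of its underside. Not part of the job: leave it where it is.
- torch: Black torch, 150 (x) x 33 mm, lying; origin at the centre of its underside. Not part of the job: leave it where it is.
Things that resemble listed ones, but are neither listed nor needed, are in the scene too. Of the things that look like the part that bears ramekin_mid, the smallest one is meant.

How it is judged (in metres and radians):
On the way, in this order (a step that is already met when the one before it is completed fails the run):
1. the key is fully home in the lock (horizontal distance between key_bow and keyway below 0.008 m and z of key_bow in the frame of keyway between 0.02 and 0.03 m and angle between key_bow's own z axis and vertical below 0.2 rad), for 0.2 s.
2. the lock is turned open (value of joint plug above 1.2 rad), for 0.2 s.
3. the drawer is pulled well open (value of joint drawer above 0.1 m), for 0.2 s.
4. all marbles are in the narrow bin and all remotes in the wide tray (x of marble0 in the frame of bin between -0.075 and 0.16 m and y of marble0 in the frame of bin between -0.044 and 0.044 m and z of marble0 in the frame of bin between 0 and 0.04 m and x of marble1 in the frame of bin between -0.075 and 0.16 m and y of marble1 in the frame of bin between -0.044 and 0.044 m and z of marble1 in the frame of bin between 0 and 0.04 m and x of marble2 in the frame of bin between -0.075 and 0.16 m and y of marble2 in the frame of bin between -0.044 and 0.044 m and z of marble2 in the frame of bin between 0 and 0.04 m and x of marble3 in the frame of bin between -0.075 and 0.16 m and y of marble3 in the frame of bin between -0.044 and 0.044 m and z of marble3 in the frame of bin between 0 and 0.04 m and x of marble4 in the frame of bin between -0.075 and 0.16 m and y of marble4 in the frame of bin between -0.044 and 0.044 m and z of marble4 in the frame of bin between 0 and 0.04 m and x of marble5 in the frame of bin between -0.075 and 0.16 m and y of marble5 in the frame of bin between -0.044 and 0.044 m and z of marble5 in the frame of bin between 0 and 0.04 m and x of remote0_mid in the frame of tray between -0.075 and 0.16 m and y of remote0_mid in the frame of tray between -0.086 and 0.086 m and z of remote0_mid in the frame of tray between 0 and 0.045 m and x of remote1_mid in the frame of tray between -0.075 and 0.16 m and y of remote1_mid in the frame of tray between -0.086 and 0.086 m and z of remote1_mid in the frame of tray between 0 and 0.045 m and x of remote2_mid in the frame of tray between -0.075 and 0.16 m and y of remote2_mid in the frame of tray between -0.086 and 0.086 m and z of remote2_mid in the frame of tray between 0 and 0.045 m), for 0.2 s.
5. the drawer is fully shut (all of step 4 and value of joint drawer below 0.005 m), for 0.2 s.
6. the lock is turned back to locked with the drawer shut (value of joint plug below 0.3 rad and value of joint drawer below 0.005 m), for 0.2 s.
At the end, for the whole second after the job is handed in: All marbles in the narrow bin and all remotes in the wide tray; drawer shut (5 mm); lock turned back (within 0.3 rad of locked); key hanging blade down and still on the hook (eye centre within 16 mm of the hook's low point); ramekin upright and at rest on the shelf top (all of step 4 and all of step 6 and distance between key_bow and hook below 0.016 m and angle between key_bow's own z axis and vertical below 0.5 rad and linear speed of key below 0.08 m/s and angle between ramekin_mid's own z axis and vertical below 0.1 rad and height (world z) of ramekin_mid between 0.016 and 0.028 m and linear speed of ramekin below 0.03 m/s); the robot touches nothing.
It fails at once if a bystander (spectacle case, mug, pill box, gel bottle, torch) is shifted by more than 20 mm (distance of any of case, mug, pillbox, gel, torch from where it was at the start of the episode above 0.02 m).
Of marble4, marble5 only 1 to 2 are there at a start; the rules pass over those that are not, and their reading is None.
Of remote0, remote1, remote2 only 1 to 3 are there at a start; the rules pass over those that are not, and their reading is None.
At some moment in a run one of remote0, remote1, remote2 may be knocked a few centimetres aside while the robot is not near it.
It also fails if it takes over 210 s, if anything falls off the work surface, if the arm or the gripper's body presses on something with over 40 N, if the wrist force passes 120 N, or if a joint passes its speed limit or range.

## Working session

There is one attempt and no reset: what is moved stays moved. The work goes in short steps, Python scripts to look and compute and a shell command to move; the robot and the scene stay as the last step left them, time stands still between calls to the robot, and variables do not carry over. Pictures are saved under pics/ and viewed, at most 14 in all, crops included, and the job is handed in when it is done.

```bash
ls; mkdir -p pics
cat > h.py <<'E'
from station import *
import numpy as np, cv2
def K(p):
    f=240/np.tan(np.radians(p["vertical_fov"]/2)); return np.array([[f,0,p["cx"]],[0,f,p["cy"]],[0,0,1.]])
def world(p,uv,depth=None,z=None):
    """pixels -> world, by depth or on plane z"""
    uv=np.atleast_2d(np.float64(uv))
    n=cv2.undistortPoints(uv[:,None],K(p),np.array([p["k1"],0,0,0.]))[:,0]
    r=np.c_[n,np.ones(len(n))]; T=np.array(p["T"]); o=T[:3,3]; d=r@T[:3,:3].T
    if z is not None: return o+d*((z-o[2])/d[:,2])[:,None]
    if depth is None: depth=p["depth"][uv[:,1].astype(int),uv[:,0].astype(int)]
    return o+d*np.asarray(depth)[:,None]
def cloud(p):
    v,u=np.mgrid[0:480,0:640]; return world(p,np.c_[u.ravel(),v.ravel()],p["depth"].ravel()).reshape(480,640,3)
def save(p,name,crop=None,s=1):
    im=p["image"][...,::-1]
    if crop: l,t,r,b=crop; im=im[t:b,l:r]
    cv2.imwrite("pics/"+name+".png",cv2.resize(im,None,fx=s,fy=s,interpolation=cv2.INTER_CUBIC))
def px(box): return np.round(np.array(box)*[640,480,640,480]).astype(int)
E
python3 - <<'E'
from h import *
s=observe(); print({k:np.round(v,3).tolist() for k,v in s.items()})
for n in ("scene","side"):
    p=read_camera(n); save(p,n+"0"); C=cloud(p)
    print(n,p["vertical_fov"],np.round(p["T"],3).tolist())
    for t in "cabinet keyway handle bin tray hook key_bow ramekin_mid marble0 remote0_mid case mug pillbox gel torch".split():
        for d in search_frame(p,t)[:8]:
            if d["score"]<.25: continue
            b=px(d["box"]); u=(b[:2]+b[2:])//2; u=np.minimum(u,[639,479])
            print(t,round(d["score"],2),b,np.round(C[u[1],u[0]],3))
E
```

```text
pics
{'time': 0.0, 'joints': [-80.17, 19.133, 2.285, 84.012, -0.765, 76.964, -3.351], 'joint_vel': [-0.0, 0.003, 0.116, 0.041, 0.039, 0.043, -0.024], 'effort': [-0.001, -65.636, 1.335, -40.38, -0.06, 0.045, 0.0], 'tcp_pos': [0.174, 0.626, 0.185], 'eef_rot': [[-0.964, 0.267, -0.0], [0.267, 0.964, -0.002], [-0.0, -0.002, -1.0]], 'ft_force': [0.343, 0.135, -0.306], 'moment': [-0.028, 0.031, 0.007], 'grasp_force': 0.0, 'width': 0.087}
scene 53.38187634674705 [[-0.482, 0.711, -0.513, 1.123], [0.876, 0.389, -0.285, 0.337], [-0.003, -0.587, -0.81, 1.053], [0.0, 0.0, 0.0, 1.0]]
cabinet 0.67 [182 246 373 428] [0.811 0.05  0.129]
keyway 0.49 [254 250 268 262] [ 0.66  -0.088  0.134]
handle 0.69 [302 254 368 297] [0.551 0.051 0.002]
bin 0.85 [262 245 372 300] [0.63  0.044 0.124]
tray 0.66 [261 247 373 298] [0.63  0.044 0.124]
tray 0.41 [253 252 269 265] [ 0.664 -0.085  0.134]
hook 0.69 [393 296 444 366] [0.619 0.3   0.051]
key_bow 0.68 [435 289 451 309] [ 0.48   0.32  -0.005]
ramekin_mid 0.94 [224 168 246 193] [ 0.412 -0.358  0.015]
ramekin_mid 0.76 [255 131 284 164] [ 0.241 -0.349  0.008]
ramek
[... 562 characters left out ...]
98 323 268] [0.633 0.042 0.104]
bin 0.6 [253 196 318 270] [0.635 0.053 0.113]
tray 0.73 [255 200 320 271] [0.632 0.049 0.103]
tray 0.41 [365 191 384 205] [ 0.543 -0.305  0.015]
hook 0.6 [214 278 260 334] [0.597 0.314 0.084]
key_bow 0.64 [238 294 249 317] [0.562 0.32  0.128]
key_bow 0.32 [303 194 310 198] [ 0.66  -0.086  0.138]
ramekin_mid 0.88 [402 193 421 209] [ 0.43  -0.356  0.024]
ramekin_mid 0.81 [382 209 415 242] [ 0.417 -0.252  0.008]
marble0 0.27 [312 148 329 188] [ 0.728 -0.251  0.096]
pillbox 0.48 [161 333 206 379] [-0.035  0.767  1.235]
gel 0.92 [314 145 329 187] [ 0.73  -0.26   0.098]
gel 0.6 [398 194 422 214] [ 0.432 -0.358  0.008]
torch 0.91 [160 330 207 376] [0.648 0.49  0.028]
```

View pics/scene0.png

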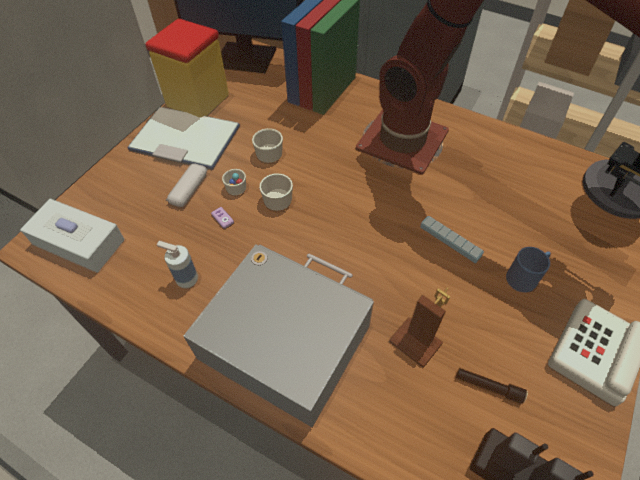

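View pics/side0.png

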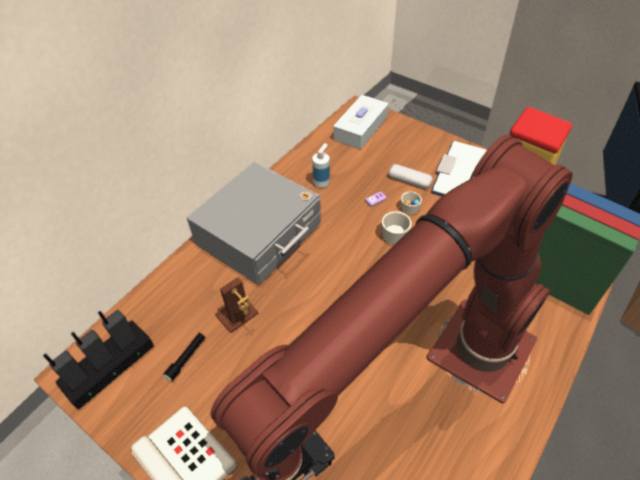

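The scene view shows the ramekin with marbles at (234,181), one lilac remote at (222,217), the key on its post at (441,297), the cabinet lock at (260,257) and the handle at (328,268). The side view agrees: ramekin (411,203), remote (376,199), key (241,302).

Run:
```python
from h import *
p=read_camera("scene"); C=cloud(p)
q=read_camera("side"); D=cloud(q)
def rect(P):
    r=cv2.minAreaRect(P.astype(np.float32)); return np.round(cv2.boxPoints(r),4).tolist(), np.round(r[0],4), np.round(r[1],4), round(r[2],2)
for n,c in(("scene",C),("side",D)):
    m=(abs(c[...,2]-.130)<.002)&(c[...,0]>.58)&(c[...,0]<1.05)&(abs(c[...,1])<.25)
    P=c[m][:,:2]; 
    # robust trim by connected comp.
    l=cv2.connectedComponentsWithStats(m.astype(np.uint8)); k=1+np.argmax(l[2][1:,4]); print(n,"top",rect(c[l[1]==k][:,:2]),np.median(c[l[1]==k][:,2]))
    m=(abs(c[...,2]-.134)<.0015)&(np.hypot(c[...,0]-.663,c[...,1]+.087)<.03); print("plug",m.sum(),c[m].mean(0) if m.any() else 0)
    m=(abs(c[...,2]-.165)<.003)&(np.hypot(c[...,0]-.6,c[...,1]-.31)<.1); print("post",m.sum(),rect(c[m][:,:2]))
    m=(c[...,2]>.09)&(c[...,2]<.16)&(np.hypot(c[...,0]-.56,c[...,1]-.32)<.06); 
    P=c[m]; print("key?",len(P),P.min(0),P.max(0))
    for nm,x,y in(("rem",0.54,-.305),("ram",.42,-.357)):
        m=(c[...,2]>.006)&(np.hypot(c[...,0]-x,c[...,1]-y)<.06); P=c[m]; print(nm,len(P),rect(P[:,:2]),np.percentile(P[:,2],[50,95,99]))
```

```text
scene top ([[0.6312999725341797, -0.12039999663829803], [0.9057999849319458, -0.12479999661445618], [0.9107999801635742, 0.18690000474452972], [0.6363000273704529, 0.19130000472068787]], array([0.771 , 0.0333]), array([0.3118, 0.2745]), 89.08) 0.12992703248689808
plug 109 [ 0.66522758 -0.09041684  0.13384244]
post 248 ([[0.5924000144004822, 0.2791000008583069], [0.6148999929428101, 0.27379998564720154], [0.628600001335144, 0.33149999380111694], [0.6061000227928162, 0.336899995803833]], array([0.6105, 0.3053]), array([0.0594, 0.0231]), 76.67)
key? 206 [0.54714397 0.30086013 0.09375629] [0.61813204 0.3362502  0.15660807]
rem 262 ([[0.48980000615119934, -0.3294999897480011], [0.5450999736785889, -0.35089999437332153], [0.5813000202178955, -0.2574999928474426], [0.5260999798774719, -0.23600000143051147]], array([ 0.5356, -0.2935]), array([0.1002, 0.0592]), 68.82) [0.01335828 0.01734106 0.01949704]
ram 491 ([[0.364300012588501, -0.36399999260902405], [0.41260001063346863, -0.4099999964237213], [0.4747999906539917, -0.34470000863075256], [0.42649999260902405, -0.2987000048160553]], array([
[... 573 characters left out ...]
]], array([0.609 , 0.3076]), array([0.0601, 0.0226]), 76.15)
key? 456 [0.54420859 0.27827665 0.09023133] [0.61795125 0.33849881 0.15992984]
rem 170 ([[0.48579999804496765, -0.31029999256134033], [0.5616999864578247, -0.3702000081539154], [0.6046000123023987, -0.3158000111579895], [0.5286999940872192, -0.25589999556541443]], array([ 0.5452, -0.313 ]), array([0.0692, 0.0967]), 51.73) [0.01227863 0.0176846  0.02015251]
ram 372 ([[0.38350000977516174, -0.33009999990463257], [0.4115000069141388, -0.396699994802475], [0.4812999963760376, -0.36719998717308044], [0.45320001244544983, -0.30070000886917114]], array([ 0.4324, -0.3487]), array([0.0757, 0.0722]), 22.88) [0.03061844 0.04673283 0.04975555]
```

```bash
cat >> h.py <<'E'
def plan(xyz,yaw_y=None):
    """shares to bring TCP to xyz with tool y axis at world yaw (mod 180)"""
    s=observe(); R=np.array(s["eef_rot"]); d=R.T@(np.array(xyz)-s["tcp_pos"])/.2
    t=0
    if yaw_y is not None:
        y0=np.degrees(np.arctan2(R[1,1],R[0,1])); t=-((yaw_y-y0+90)%180-90)/180
    print("plan",np.round(d,4),"turn",round(t,4),"tcp",np.round(s["tcp_pos"],4),"yaw_y",round(np.degrees(np.arctan2(R[1,1],R[0,1])),2),"j7",round(s["joints"][6],1),"w",round(s["width"],4),"F",np.round(s["ft_force"],1),"t",round(s["time"],1))
E
python3 - <<'E'
from h import *
import station
print(hold_point_z if "hold_point_z" in globals() else [n for n in dir(station) if not n.startswith("_")])
plan([.47,.34,.26],76.6)
p=read_camera("wrist"); T=np.array(p["T"]); s=observe(); R=np.array(s["eef_rot"])
print(p["vertical_fov"],np.round(R.T@(T[:3,3]-s["tcp_pos"]),3), np.round(R.T@T[:3,:3],3).tolist())
E
```

```text
0.0187
plan [-1.8096 -0.9832 -0.3718] turn -0.0118 tcp [0.1739 0.6263 0.1857] yaw_y 74.48 j7 -3.4 w 0.087 F [0.1 0.2 1.8] t 1.7
60.63565983938696 [ 0.07   0.001 -0.199] [[0.001, -0.967, -0.254], [1.0, 0.001, 0.001], [-0.001, -0.254, 0.967]]
```

```bash
python3 -m inch '[[-0.2,-0.1,-0.2,0],[-0.45,-0.25,-0.37,0],[-0.7,-0.38,-0.37,0],[-0.9,-0.5,-0.37,-0.006],[-0.9,-0.5,-0.37,-0.012],[-0.9,-0.5,-0.37,-0.012]]' 1 && python3 -m inch '[[-0.25,-0.14,0,0],[-0.5,-0.28,0,0],[-0.75,-0.4,0,0],[-0.9,-0.5,0,0],[-0.9,-0.5,0,0],[-0.9,-0.5,0,0]]'
python3 - <<'E'
from h import *
p=read_camera("wrist"); save(p,"w1"); C=cloud(p); plan([.5606,.318,.26],76.6)
for t in("key_bow","hook"):
    for d in search_frame(p,t): print(t,d["score"],px(d["box"]))
m=(C[...,2]>.085)&(C[...,2]<.157)&(np.hypot(C[...,0]-.555,C[...,1]-.32)<.04)&(C[...,0]<.59)
P=C[m]; print(len(P),P.min(0),P.max(0))
for a,b in((.122,.126),(.126,.146),(.146,.157),(.1,.119)):
    Q=P[(P[:,2]>a)&(P[:,2]<b)]
    if len(Q)>5: print(a,b,len(Q),np.round(np.median(Q,0),4),cv2.minAreaRect(Q[:,:2].astype(np.float32)))
E
```

```text
time: 2.5
tcp_pos: [0.32, 0.4822, 0.2597]
eef_rot: [[-0.973, 0.231, -0.0], [0.231, 0.973, 0.0], [0.001, 0.0, -1.0]]
ft_force: [-0.6, 0.4, -0.4]
width: 0.0868
grasp_force: 0.0
time: 3.25
tcp_pos: [0.4713, 0.3448, 0.2594]
eef_rot: [[-0.973, 0.229, -0.001], [0.229, 0.973, 0.0], [0.001, 0.0, -1.0]]
ft_force: [-0.9, -0.3, 0.6]
width: 0.0871
grasp_force: 0.0
plan [-0.4662 -0.0292 -0.0033] turn 0.0012 tcp [0.4711 0.345  0.2594] yaw_y 76.82 j7 38.6 w 0.0871 F [-0.1 -0.5  0.5] t 3.3
hook 0.76 [274 288 356 397]
hook 0.24 [167 387 210 400]
196 [0.55790208 0.31025292 0.08545066] [0.5899433  0.32493464 0.1544563 ]
0.146 0.157 98 [0.581  0.3142 0.1523] ((0.5813724398612976, 0.31406447291374207), (0.0034113684669137, 0.018447397276759148), 76.50161743164062)
0.1 0.119 12 [0.5594 0.3189 0.1016] ((0.559669017791748, 0.3192964196205139), (0.011308090761303902, 0.0008791853324510157), 74.43966674804688)
```

View pics/w1.png

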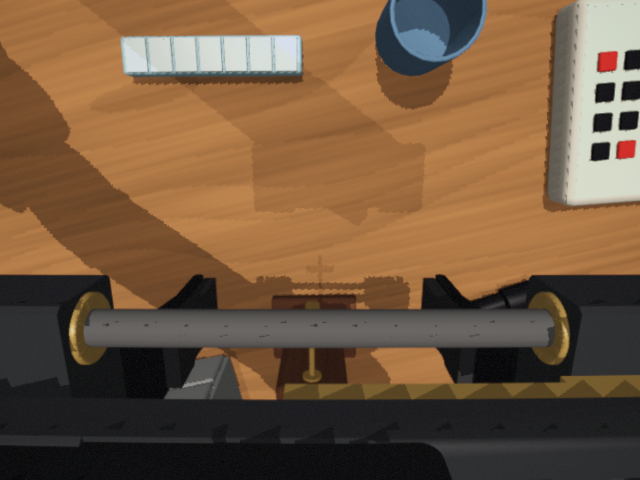

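The wrist view shows the hook wire head-on at (312,345), centred between the fingers, and its boss at (312,377) against the post top; the key below it is hidden edge-on. That fits the position from the other cameras, so I take hold of the key.

```bash
python3 -m inch '[[-0.23,-0.01,0,0],[-0.46,-0.026,0,0],[-0.4626,-0.026,0.2,0],[-0.4626,-0.026,0.4,0],[-0.4626,-0.026,0.6,0],[-0.4626,-0.026,0.7105,0],[-0.4626,-0.026,0.7105,0],[-0.4626,-0.026,0.7105,0]]' 1
python3 -m inch '[[0,0,0,0],[0,0,0,0],[0,0,0,0],[0,0,0,0],[0,0,0,0],[0,0,0,0],[0,0,0,0],[0,0,0,0]]' -1 25
python3 - <<'E'
from h import *
plan([.56,.3187,.1173])
for n in("side","scene"):
    p=read_camera(n); b=px(search_frame(p,"hook")[0]["box"]); print(b); c=(b[:2]+b[2:])//2; save(p,"g1"+n,(c[0]-50,c[1]-50,c[0]+50,c[1]+50),4)
a=np.hstack([cv2.imread("pics/g1side.png"),cv2.imread("pics/g1scene.png")]); cv2.imwrite("pics/g1.png",a)
E
```

```text
time: 4.4
tcp_pos: [0.5617, 0.3174, 0.1188]
eef_rot: [[-0.973, 0.23, 0.001], [0.23, 0.973, 0.001], [-0.001, 0.001, -1.0]]
ft_force: [1.4, 0.2, 0.8]
width: 0.0866
grasp_force: 0.0
time: 5.4
tcp_pos: [0.5614, 0.3164, 0.1175]
eef_rot: [[-0.973, 0.231, -0.0], [0.231, 0.973, -0.0], [0.0, -0.0, -1.0]]
ft_force: [0.1, -0.1, 0.3]
width: 0.015
grasp_force: 0.0
plan [0.0094 0.0094 0.0012] turn 0 tcp [0.5614 0.3164 0.1175] yaw_y 76.64 j7 48.8 w 0.015 F [ 0.1 -0.1  0.3] t 5.4
[214 288 258 334]
[304 255 353 284]
```

View pics/g1.png

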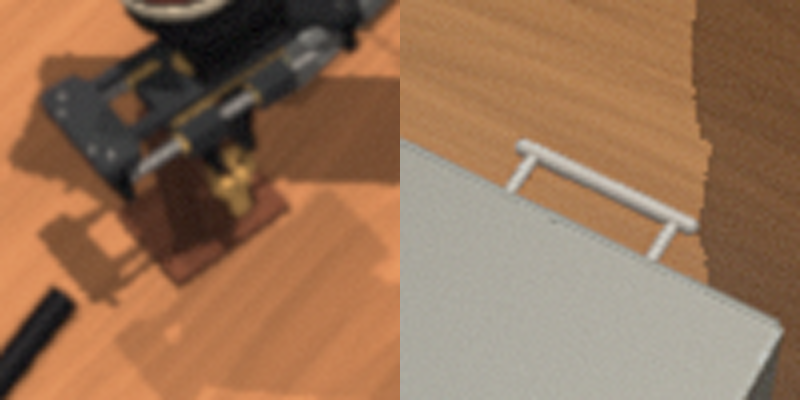

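The left crop (side view) shows the key's brass at (235,185), right of the fingertips, so the fingers closed without it (the width went below 32 mm). I back off and locate the key by colour.

Run:
```python
from h import *
p=read_camera("side"); C=cloud(p); h=cv2.cvtColor(p["image"],cv2.COLOR_RGB2HSV)
sub=(slice(280,325),slice(225,262)); 
s=p["image"][sub]; c=C[sub]; hs=h[sub]
m=(hs[...,0]>17)&(hs[...,0]<32)&(hs[...,1]>90)&(hs[...,2]>70)
for v,u in zip(*np.nonzero(m)): print(u+225,v+280,np.round(c[v,u],3),end="; ")
save(p,"g2",(205,255,285,335),7)
```

```text
245 280 [0.534 0.317 0.259]; 244 281 [0.536 0.319 0.256]; 245 281 [0.536 0.316 0.253]; 240 283 [0.538 0.331 0.26 ]; 242 283 [0.54  0.323 0.25 ]; 239 285 [0.542 0.332 0.25 ]; 240 285 [0.542 0.329 0.245]; 237 286 [0.542 0.338 0.254]; 234 287 [0.542 0.347 0.259]; 232 289 [0.547 0.351 0.251]; 232 290 [0.544 0.354 0.252]; 232 293 [0.543 0.357 0.245]; 233 293 [0.538 0.357 0.249]; 232 294 [0.543 0.358 0.242]; 233 294 [0.539 0.358 0.245]; 234 294 [0.536 0.357 0.247]; 235 296 [0.533 0.358 0.241]; 245 309 [0.557 0.321 0.115];
```

View pics/g2.png

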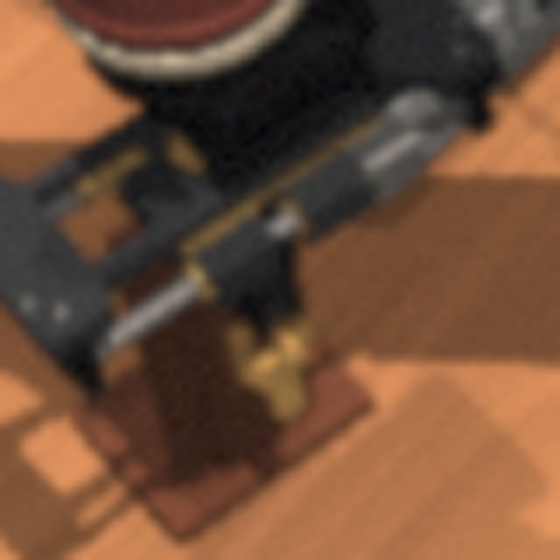

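```bash
python3 -m inch '[[0,0,0,0],[0,0,0,0],[0,0,0,0],[0,0,0,0],[0,0,0,0],[0,0,0,0],[0,0,0,0],[0,0,0,0],[0,0,0,0]]' 1
python3 -m inch '[[0,0,-0.25,0],[0,0,-0.5,0],[0.3,0,-0.6,0],[0.5,0,-0.6,0],[0.5,0,-0.6,0]]' 1
python3 - <<'E'
from h import *
p=read_camera("side"); C=cloud(p)
save(p,"g3s",(205,275,265,335),6); q=read_camera("wrist"); save(q,"g3w",(230,240,400,420),2)
m=cv2.imread("pics/g3s.png"); n=cv2.imread("pics/g3w.png"); cv2.imwrite("pics/g3.png",np.hstack([m,n]))
c=C[285:325,228:258].reshape(-1,3); g=(c[:,0]<.585)&(c[:,2]>.07); P=c[g]; P=P[np.argsort(P[:,2])]; 
# in hook frame
e=np.array([.973,-.23]); f=np.array([.23,.973]); o=np.array([.5606,.318])
for z in np.arange(.07,.165,.008):
    Q=P[(P[:,2]>=z)&(P[:,2]<z+.008)]
    if len(Q): a=(Q[:,:2]-o)@e; b=(Q[:,:2]-o)@f; print(round(z,3),len(Q),"x",np.round([a.min(),np.median(a),a.max()],4),"y",np.round([b.min(),np.median(b),b.max()],4))
E
```

```text
time: 6.78
tcp_pos: [0.5614, 0.3165, 0.1176]
eef_rot: [[-0.973, 0.231, 0.0], [0.231, 0.973, -0.0], [-0.0, -0.0, -1.0]]
ft_force: [0.0, 0.1, -0.5]
width: 0.0826
grasp_force: 0.0
time: 7.4
tcp_pos: [0.4613, 0.3416, 0.2384]
eef_rot: [[-0.974, 0.226, -0.0], [0.226, 0.974, 0.002], [0.001, 0.002, -1.0]]
ft_force: [0.0, 0.9, -0.8]
width: 0.0866
grasp_force: 0.0
0.078 2 x [0.0002 0.0006 0.001 ] y [-0.006  -0.0044 -0.0028]
0.086 1 x [-0.0004 -0.0004 -0.0004] y [0.0066 0.0066 0.0066]
0.094 3 x [-0.0031 -0.0025 -0.0003] y [-0.0075 -0.0056  0.0067]
0.11 5 x [-0.0034 -0.0012  0.0013] y [-0.0123 -0.0091 -0.0064]
0.118 3 x [-0.0032 -0.0021 -0.0019] y [-0.0143 -0.0073 -0.0062]
0.134 1 x [-0.002 -0.002 -0.002] y [-0.0163 -0.0163 -0.0163]
```

View pics/g3.png

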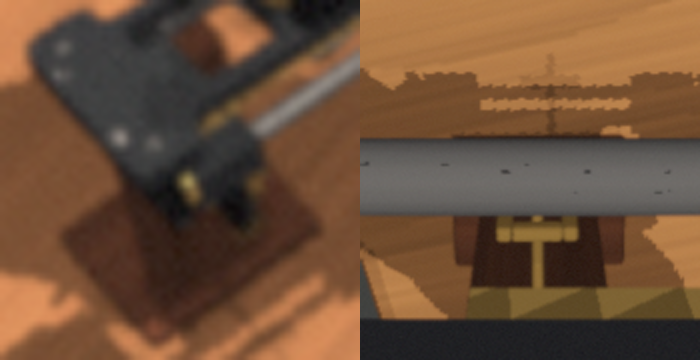

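The right half (wrist) shows the bow face-on below the rod at about wrist pixel (319,354), with the wire running back to the post. So the key still hangs square to the wire. I measure it with the wrist depth.

Run:
```python
from h import *
q=read_camera("wrist"); C=cloud(q)
e=np.array([.973,-.23]); f=np.array([.23,.973]); o=np.array([.5606,.318])
print("u",list(range(296,346,3)))
for v in range(342,386,3):
    r=C[v,296:346:3]; a=(r[:,:2]-o)@e*1000; b=(r[:,:2]-o)@f*1000
    print(v," ".join(f"{x:.0f},{y:.0f},{z*1000:.0f}" for x,y,z in zip(a,b,r[:,2])))
plan([.5606,.318,.2])
```

```text
u [296, 299, 302, 305, 308, 311, 314, 317, 320, 323, 326, 329, 332, 335, 338, 341, 344]
342 -127,-4,362 -128,-4,363 -169,0,437 -127,-2,363 -127,-2,363 -127,-1,362 -128,-1,363 -127,-0,363 -127,1,363 -127,1,362 -128,2,363 -127,2,363 -127,3,362 -127,4,362 -128,4,363 -127,5,362 -128,5,363
345 -127,-4,363 -126,-4,362 -126,-3,362 -127,-2,363 -126,-2,362 -127,-1,363 -126,-1,361 -127,-0,362 -127,1,362 -126,1,361 -126,2,362 -127,2,362 -127,3,362 -127,4,362 -127,4,363 -126,5,362 -126,5,362
348 40,-22,72 -1,-15,144 -2,-13,146 -2,-10,145 40,-10,71 41,-7,71 40,-4,71 -3,-1,147 -2,2,146 39,5,73 40,8,71 40,11,72 -2,11,146 -2,13,146 -2,16,146 39,23,72 40,26,72
351 40,-22,77 -1,-15,149 -2,-13,150 -2,-10,149 -2,-8,149 -3,-6,151 -2,-3,150 -3,-1,152 -2,1,150 -3,4,151 -3,6,151 -3,8,151 -2,11,150 -3,13,151 -2,16,150 40,22,78 40,25,77
354 40,-21,82 -1,-15,153 -1,-12,153 -1,-10,152 -1,-8,152 -0,-6,152 -1,-3,152 -1,-1,152 -1,1,153 -1,4,153 -1,6,153 -1,8,153 -1,11,152 -1,13,153 -2,15,154 40,22,83 39,25,84
357 39,-21,90 2,-15,153 2,-13,152 2,-10,153 1,-8,153 2,-6,152 2,-3,152 2,-1,152 -169,0,437 2,4,152 1,6,153
[... 1040 characters left out ...]
5,119 40,18,119 39,20,119 40,23,119
378 41,-19,122 41,-17,121 40,-14,122 40,-11,123 40,-9,123 41,-6,122 40,-4,123 21,-1,152 20,2,153 40,4,123 41,7,122 40,9,124 39,12,124 40,15,123 40,17,124 41,20,122 40,23,123
381 40,-19,127 40,-17,127 40,-14,127 39,-11,128 40,-9,127 40,-6,127 41,-4,126 23,-1,152 23,2,153 41,4,126 40,7,128 40,9,128 41,12,126 39,15,128 41,17,126 40,20,127 39,22,128
384 -123,-4,371 -123,-3,371 -124,-3,372 -123,-2,371 -124,-2,372 -123,-1,371 -124,-1,372 -123,-0,371 -123,1,371 -123,1,371 -123,2,371 -123,2,370 -124,3,371 -123,3,371 -123,4,370 -123,4,371 -123,5,371
plan [-0.4902  0.0088  0.1883] turn 0 tcp [0.4648 0.339  0.2376] yaw_y 76.6 j7 38.4 w 0.0872 F [ 0.1 -0.3 -0.3] t 7.5
```

```bash
python3 -m inch '[[-0.25,0.005,0,0],[-0.49,0.0088,0,0],[-0.49,0.0088,0.2,0],[-0.49,0.0088,0.4,0],[-0.49,0.0088,0.6,0],[-0.49,0.0088,0.6,0],[-0.49,0.0088,0.6,0],[-0.49,0.0088,0.6,0]]' 1
python3 -m inch '[[0,0,0,0],[0,0,0,0],[0,0,0,0],[0,0,0,0],[0,0,0,0],[0,0,0,0],[0,0,0,0]]' -0.1 5
python3 -c "
from h import *
plan([.5606,.318,.1173],76.6)"
python3 -m inch '[[0,0,0,0],[0,0,0,0],[0,0,0,0]]' -0.2
python3 -m inch '[[0,0,0,0],[0,0,0,0],[0,0,0,0]]' -0.28
```

```text
time: 8.55
tcp_pos: [0.5612, 0.319, 0.1197]
eef_rot: [[-0.973, 0.231, 0.003], [0.231, 0.973, 0.002], [-0.002, 0.002, -1.0]]
ft_force: [-1.2, -0.1, -0.2]
width: 0.0872
grasp_force: 0.0
time: 9.43
tcp_pos: [0.5599, 0.3186, 0.1175]
eef_rot: [[-0.973, 0.231, -0.0], [0.231, 0.973, -0.0], [0.0, -0.0, -1.0]]
ft_force: [-0.4, 0.5, -0.5]
width: 0.0393
grasp_force: 0.0
plan [-0.0042 -0.0022  0.0012] turn 0.0002 tcp [0.5599 0.3186 0.1175] yaw_y 76.64 j7 48.8 w 0.0393 F [-0.4  0.5 -0.5] t 9.4
time: 9.8
tcp_pos: [0.5599, 0.3186, 0.1176]
eef_rot: [[-0.973, 0.231, -0.0], [0.231, 0.973, -0.0], [-0.0, -0.0, -1.0]]
ft_force: [-0.1, -0.2, 0.5]
width: 0.0346
grasp_force: 0.0
time: 10.18
tcp_pos: [0.5599, 0.3186, 0.1176]
eef_rot: [[-0.973, 0.231, 0.0], [0.231, 0.973, -0.0], [-0.0, -0.0, -1.0]]
ft_force: [0.2, 0.2, -0.1]
width: 0.0316
grasp_force: 0.0
```

```bash
python3 -m inch '[[0,0,0,0],[0,0,0,0],[0,0,0,0]]' -0.32 5 | tail -2
python3 -m inch '[[0,0,0,0],[0,0,0,0],[0,0,0,0],[0,0,0,0]]' -0.4 5 | tail -2
python3 - <<'E'
from h import *
p=read_camera("side"); save(p,"g4s",(205,275,265,335),6); q=read_camera("wrist"); save(q,"g4w",(180,240,460,420),1.25)
m=cv2.imread("pics/g4s.png"); n=cv2.imread("pics/g4w.png"); n=cv2.copyMakeBorder(n,0,m.shape[0]-n.shape[0],0,0,0); cv2.imwrite("pics/g4.png",np.hstack([m,n]))
E
```

```text
width: 0.0297
grasp_force: 0.0
width: 0.0261
grasp_force: 0.0
```

View pics/g4.png

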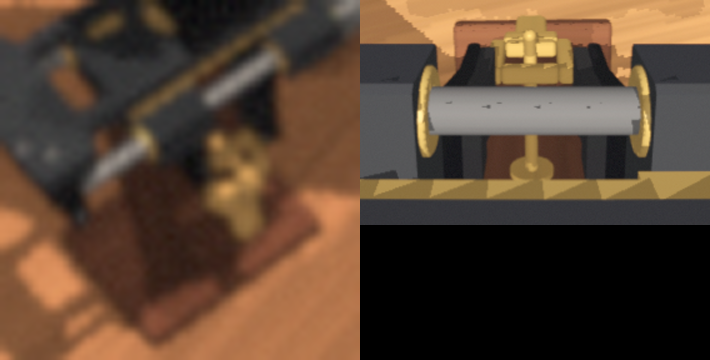

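Both views show the key near the TCP but the fingers apparently still wider apart than it. The wrist view has the bow at about (325,300), with black fingers on either side. I check with wrist depths in the tool frame.

Run:
```python
from h import *
q=read_camera("wrist"); C=cloud(q); s=observe(); R=np.array(s["eef_rot"]); L=(C-s["tcp_pos"])@R*1000
print(s["tcp_pos"],s["width"])
us=list(range(258,392,6)); print("u",us)
for v in range(250,312,6):
    print(v," ".join(f"{x:.0f},{y:.0f},{z:.0f}" for x,y,z in L[v,us]))
```

```text
[0.5598516  0.31860302 0.11752881] 0.026202177458013027
u [258, 264, 270, 276, 282, 288, 294, 300, 306, 312, 318, 324, 330, 336, 342, 348, 354, 360, 366, 372, 378, 384, 390]
250 -23,-47,117 -23,-42,116 -23,-37,117 -23,-33,117 -23,-28,118 -23,-23,116 -23,-18,117 -23,-13,118 -22,-8,115 -23,-4,116 -23,1,117 -23,6,117 -23,11,117 -23,16,117 -23,20,117 -23,25,117 -23,30,117 -23,35,117 -23,40,117 -23,45,117 -23,49,116 -23,54,116 -23,59,116
256 -28,-47,117 -28,-42,117 -27,-37,113 -27,-32,113 -27,-28,114 -27,-23,114 -27,-18,114 -26,-13,112 -0,-6,27 1,-2,24 0,1,25 1,5,24 -27,11,113 -26,15,111 -26,20,111 -26,25,111 -26,30,112 -26,34,110 -26,39,111 -26,44,110 -26,49,112 -28,54,117 -28,59,117
262 -30,-46,106 -30,-41,106 -30,-36,106 -30,-32,106 -29,-27,106 -29,-22,105 -29,-18,106 -29,-13,105 0,-5,14 0,-2,14 1,1,13 1,5,12 -29,10,105 -29,15,106 -29,20,105 -29,25,106 -29,29,105 -29,34,106 -29,38,104 -29,43,105 -29,48,104 -33,55,118 -33,60,119
268 -34,-46,103 -34,-41,105 -34,-36,105 -34,-32,105 -34,-27,105 -34,-22,106 -34,-18,104 2,-8,0 2,-5,-0 14,-1,-37 70,2,-199 2,4,-0 2,7,-0 2,11,1 -34,20,106 -34,2
[... 1033 characters left out ...]
12,-18,-62 10,-16,-59 10,-14,-59 11,-12,-60 -0,-12,-35 -0,-9,-34 0,-6,-35 -1,-4,-34 0,-1,-36 1,1,-36 0,4,-35 0,6,-35 0,9,-36 0,12,-36 0,14,-36 10,15,-59 10,17,-58 10,19,-59 12,21,-62 12,23,-63 -64,56,117 -65,61,117
304 12,-19,-68 11,-17,-67 11,-16,-65 10,-14,-65 9,-12,-61 -2,-12,-36 -3,-9,-35 -3,-6,-35 -3,-4,-35 -3,-1,-35 -2,1,-36 -2,4,-37 -3,7,-34 -2,9,-36 -3,12,-34 -3,14,-35 8,15,-59 10,16,-64 11,18,-65 12,20,-67 12,22,-68 12,24,-68 -70,61,118
310 34,-11,-122 34,-10,-121 33,-9,-120 34,-7,-120 33,-6,-120 33,-5,-120 34,-3,-122 33,-2,-120 34,-1,-121 34,0,-121 33,1,-120 34,3,-121 34,4,-121 34,5,-120 34,6,-120 34,8,-121 34,9,-121 34,10,-122 34,11,-121 34,13,-120 34,14,-121 34,15,-122 34,16,-121
```

The depths settle it: the fingers end about 36 mm short of the reported TCP (first finger points at tool z ≈ −37), so they closed just above the bow. I'll take the real fingertips as 36 mm behind the reported TCP, open a little and go down 36 mm.

```bash
python3 -m inch '[[0,0,0,0],[0,0,0,0],[0,0,0,0],[0,0,0.06,0],[0,0,0.12,0],[0,0,0.18,0],[0,0,0.18,0],[0,0,0.18,0]]' 0.1 5
python3 -m inch '[[0,0,0,0],[0,0,0,0],[0,0,0,0],[0,0,0,0],[0,0,0,0]]' -0.2 | tail -3
python3 -m inch '[[0,0,0,0],[0,0,0,0],[0,0,0,0],[0,0,0,0]]' -0.5 10 | tail -3
python3 - <<'E'
from h import *
q=read_camera("wrist"); C=cloud(q); s=observe(); R=np.array(s["eef_rot"]); L=(C-s["tcp_pos"])@R*1000
print(s["tcp_pos"],s["width"])
us=list(range(270,386,6)); print("u",us)
for v in range(268,305,6):
    print(v," ".join(f"{x:.0f},{y:.0f},{z:.0f}" for x,y,z in L[v,us]))
E
```

```text
time: 12.2
tcp_pos: [0.56, 0.3187, 0.0817]
eef_rot: [[-0.973, 0.231, 0.0], [0.231, 0.973, -0.0], [-0.0, 0.0, -1.0]]
ft_force: [-0.3, 0.2, 0.6]
width: 0.0479
grasp_force: 0.0
ft_force: [0.3, 0.1, 0.7]
width: 0.0348
grasp_force: 0.0
ft_force: [0.4, 0.5, -0.5]
width: 0.0319
grasp_force: 10.0
[0.55989763 0.31861067 0.08157411] 0.03211176853304061
u [270, 276, 282, 288, 294, 300, 306, 312, 318, 324, 330, 336, 342, 348, 354, 360, 366, 372, 378, 384]
268 -26,-33,80 -26,-29,80 -26,-25,81 -26,-21,82 -26,-16,82 -26,-12,82 -26,-8,82 -26,-3,81 -26,1,81 -26,5,81 -26,10,80 -26,14,80 -26,18,81 -26,23,81 -26,27,82 -26,31,82 -26,36,82 -26,40,81 -26,44,81 -26,49,80
274 -27,-32,71 -27,-28,71 -27,-24,71 -27,-20,73 -26,-16,70 -27,-11,71 -27,-7,70 0,-2,-5 0,1,-5 0,4,-5 0,7,-5 -26,14,69 -27,18,71 -27,22,72 70,1,-199 -27,30,70 -27,35,71 12,24,-37 -27,43,71 -26,47,70
280 10,-18,-41 11,-16,-41 -31,-24,69 -31,-20,70 -30,-15,68 -31,-11,69 -0,-5,-12 0,-2,-13 0,1,-13 1,4,-14 0,7,-13 -31,14,70 -31,18,70 -31,22,70 -30,26,68 10,19,-41 10,21,-40 12,23,-44 12,25,-44 -31,47,70
286 10,-18,-47 11,-15,-48 -35,-24,68 -35,-20,68 -35,-16,70 -35,-11,69 0,-4,-21 1,-1,-22 0,1,-22 0,4,-21 0,7,-22 -35,14,68 -35,18,69 -35,22,70 -35,26,68 10,18,-47 10,20,-47 12,22,-51 12,24,-51 -35,47,68
292 10,-17,-53 11,-15,-54 -40,-24,70 -39,-20,69 -40,-16,70 2,-7,-33 2,-4,-33 2,-1,-32 1,1,-31 1,4,-32 2,7,-32 2,9,-32 2,12,-32 -40,22,69 -40,26,70 10,17,-53 10,20,-53 10,22,-53 12,24,-57 12,26,-57
298 10,-16,-59 9,-14,-56 -41,-24,63 -41,-19,62 1,-9,-37 1,-6,-37 1,-4,-37 16,-1,-72 15,1,-71 1,4,-37 1,6,-38 2,9,-38 1,11,-38 -41,22,62 70,1,-199 8,17,-53 10,19,-59 10,21,-59 12,23,-63 70,1,-199
304 70,1,-199 7,-14,-56 2,-13,-45 2,-11,-45 0,-9,-42 1,-6,-43 1,-4,-43 14,-1,-73 14,1,-73 1,4,-44 1,6,-43 1,9,-44 1,11,-44 2,13,-45 2,16,-45 5,18,-52 10,18,-64 10,21,-64 11,23,-65 12,24,-68
```

Gripped: width 32 mm at 10 N. Now unhook: up 11.5 mm, out 50 mm, then up.

```bash
python3 -m inch '[[0,0,0,0],[0,0,-0.03,0],[0,0,-0.0575,0],[0,0,-0.0575,0],[0.05,0,-0.0575,0],[0.1,0,-0.0575,0],[0.2,0,-0.0575,0],[0.25,0,-0.0575,0],[0.25,0,-0.0575,0],[0.25,0,-0.3,0],[0.25,0,-0.6,0],[0.25,0,-0.7,0],[0.25,0,-0.7,0]]' -0.6 25
python3 -c "
from h import *
plan([.61,-.089,.222],-1.1)"
```

```text
time: 15.0
tcp_pos: [0.5125, 0.3304, 0.2233]
eef_rot: [[-0.973, 0.232, 0.003], [0.232, 0.973, 0.002], [-0.002, 0.003, -1.0]]
ft_force: [0.5, 0.3, -0.6]
width: 0.0314
grasp_force: 25.0
plan [-0.96   -1.9273  0.0034] turn 0.4317 tcp [0.5125 0.3304 0.2233] yaw_y 76.61 j7 43.3 w 0.0314 F [ 0.5  0.3 -0.6] t 15.0
```

```bash
python3 -m inch '[[-0.1,-0.2,0,0.05],[-0.2,-0.4,0,0.1],[-0.3,-0.6,0,0.16],[-0.4,-0.8,0,0.21],[-0.48,-0.96,0,0.27],[-0.48,-0.96,0,0.32],[-0.48,-0.96,0,0.37],[-0.48,-0.96,0,0.43],[-0.48,-0.96,0,0.4317],[-0.48,-0.96,0,0.4317]]'
python3 -c "
from h import *
plan([.665,-.149,.222],-1.1)"
```

```text
time: 16.25
tcp_pos: [0.5599, 0.1211, 0.2206]
eef_rot: [[0.015, 1.0, -0.001], [1.0, -0.015, -0.001], [-0.001, -0.001, -1.0]]
ft_force: [0.0, 0.3, -0.2]
width: 0.0318
grasp_force: 25.0
plan [-1.3426  0.545  -0.0065] turn 0.0015 tcp [0.5599 0.1211 0.2206] yaw_y -0.83 j7 -12.4 w 0.0318 F [ 0.   0.3 -0.2] t 16.2
```

```bash
python3 -m inch '[[-0.25,0.1,0,0],[-0.5,0.25,0,0],[-0.75,0.4,0,0],[-0.95,0.5,0,0],[-0.95,0.545,0,0.0015],[-0.95,0.545,0,0.0015]]' | tail -6 && python3 -m inch '[[-0.2,0,0,0],[-0.39,0,0,0],[-0.39,0,0,0],[-0.39,0,0,0],[-0.39,0,0,0]]' | head -3
python3 - <<'E'
from h import *
q=read_camera("wrist"); C=cloud(q); save(q,"w5"); s=observe(); R=np.array(s["eef_rot"])
plan([.665,-.089,.17],-1.1)
for d in search_frame(q,"keyway"): print(d["score"],px(d["box"]))
m=(abs(C[...,2]-.134)<.0012)&(np.hypot(C[...,0]-.665,C[...,1]+.089)<.02)
P=C[m]; c,r=cv2.minEnclosingCircle(P[:,:2].astype(np.float32)); print("plug",len(P),c,r,P.mean(0))
m=((C[...,2]<.132))&(np.hypot(C[...,0]-c[0],C[...,1]-c[1])<.0115); P=C[m]; print("slot",len(P),P.mean(0) if len(P) else 0, cv2.minAreaRect(P[:,:2].astype(np.float32)) if len(P) else 0)
# key in tool frame
L=(C-s["tcp_pos"])@R*1000
us=list(range(282,366,5)); print(us)
for v in range(225,300,6): print(v," ".join(f"{x:.0f},{y:.0f},{z:.0f}" if z<40 else "-" for x,y,z in L[v,us]))
E
```

```text
time: 17.0
tcp_pos: [0.6659, -0.0701, 0.2207]
eef_rot: [[0.021, 1.0, -0.001], [1.0, -0.021, 0.0], [0.0, -0.001, -1.0]]
ft_force: [0.0, 0.6, -0.4]
width: 0.0318
grasp_force: 25.0
time: 17.62
tcp_pos: [0.6642, -0.1463, 0.2215]
eef_rot: [[0.02, 1.0, -0.0], [1.0, -0.02, 0.001], [0.001, -0.0, -1.0]]
plan [ 0.2883 -0.0019  0.2577] turn -0.0004 tcp [ 0.6642 -0.1467  0.2215] yaw_y -1.16 j7 19.5 w 0.0312 F [-0.2  0.4 -0.4] t 17.7
0.67 [305 132 343 172]
plug 1879 (0.6669844388961792, -0.08883476257324219) 0.01887126825749874 [ 0.66685361 -0.0885879   0.13393731]
slot 1 [ 0.66024561 -0.09684514  0.13183962] ((0.6602455973625183, -0.09684513509273529), (0.0, 0.0), 0.0)
[282, 287, 292, 297, 302, 307, 312, 317, 322, 327, 332, 337, 342, 347, 352, 357, 362]
225 - - - - - - - - - - - - - - - - -
231 - - - - 71,-0,-199 - - - - - - - - - - - -
237 - - - - - - - - - - - - - - - - -
243 - - - - - - - - - - - - - - - - -
249 - - - - - - - - - - - - - - - - -
255 - - - - - - - - - - - - - - - - -
261 - - - - - - - - - - - - - - - - -
267 - - - - - - - - - - - - - - - - -
273 - - - - - - 2,-4,-5 2,-1,-3 2,1,-3 2,4,-4 - - - - - - -
279 - - - - - 2,-6,-12 2,-4,-12 2,-1,-13 2,1,-12 2,4,-13 1,6,-10 - - - - 12,16,-39 12,18,-39
285 - - - - - 1,-6,-19 2,-3,-20 2,-1,-21 2,1,-20 2,4,-21 1,6,-18 - - - - 10,15,-42 12,17,-46
291 - - - 3,-10,-31 3,-8,-31 3,-5,-31 3,-3,-31 2,-1,-29 3,1,-30 3,3,-31 3,6,-30 3,8,-31 - - - 8,15,-42 12,16,-53
297 - - - 3,-9,-38 3,-7,-38 3,-5,-37 3,-3,-37 3,-1,-38 3,1,-37 3,3,-37 3,5,-36 3,7,-37 2,10,-36 - - 6,15,-44 12,16,-58
```

View pics/w5.png

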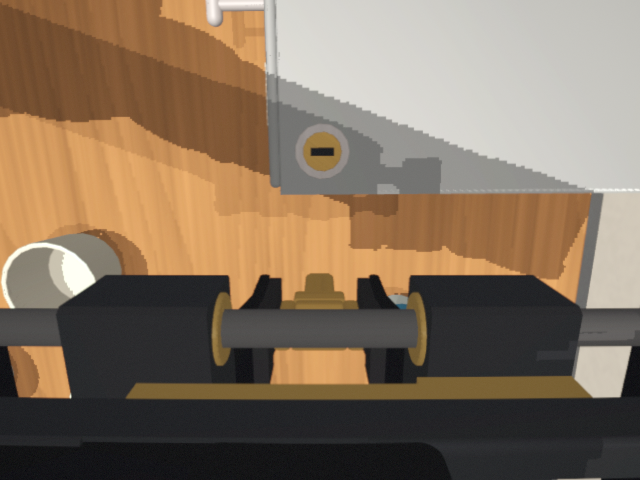

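The wrist view shows the keyway at (322,152), slot running front-to-back, and the key square in the fingers at (319,290).

Run:
```python
from h import *
q=read_camera("wrist"); s=observe(); R=np.array(s["eef_rot"])
g=cv2.cvtColor(q["image"],cv2.COLOR_RGB2GRAY)[135:170,303:343]
m=(g<60).astype(np.uint8); v,u=np.nonzero(m); W=world(q,np.c_[u+303,v+135],z=.134)
print(len(u),u.min()+303,u.max()+303,v.min()+135,v.max()+135,"slot",W.mean(0),cv2.minAreaRect(W[:,:2].astype(np.float32)))
C=cloud(q); L=(C-s["tcp_pos"])@R
k=L[276:286,296:345].reshape(-1,3); k=k[(k[:,2]<.0)&(k[:,2]>-.025)&(abs(k[:,0])<.006)]; print("blade",k.min(0),k.max(0),np.median(k,0))
sl=W.mean(0)
T=R.T@(sl-s["tcp_pos"]); print("slot in tool",T)
plan([sl[0],sl[1],.1436],-1.1)
```

```text
160 311 333 147 154 slot [ 0.66718065 -0.08886948  0.134     ] ((0.6673044562339783, -0.08916439861059189), (0.004705700092017651, 0.015090658329427242), 88.86839294433594)
blade [ 7.38645443e-05 -7.30498902e-03 -2.11841550e-02] [ 0.00233243  0.0065669  -0.00583904] [ 0.00170085 -0.00015968 -0.01407315]
slot in tool [0.05864005 0.00179522 0.08759566]
plan [0.2932 0.009  0.39  ] turn -0.0007 tcp [ 0.6641 -0.1475  0.2216] yaw_y -1.23 j7 19.5 w 0.0317 F [ 0.5  0.  -1.1] t 17.8
```

```bash
python3 -m inch '[[0.15,0.005,0,0],[0.2947,0.0105,0,0],[0.2947,0.0105,0,0],[0.2947,0.0105,0.15,0],[0.2947,0.0105,0.3,0],[0.2947,0.0105,0.4,0],[0.2947,0.0105,0.4,0],[0.2947,0.0105,0.4,0],[0.2947,0.0105,0.4,0]]'
python3 - <<'E'
from h import *
s=observe(); q=read_camera("wrist"); R=np.array(s["eef_rot"]); C=cloud(q); L=(C-s["tcp_pos"])@R
print("slot in tool", R.T@(np.array([.66724,-.0890,.134])-s["tcp_pos"]))
save(q,"w6",(240,220,400,320),4)
us=list(range(297,345,4))
for v in range(246,290,4): print(v," ".join(f"{x:.0f},{y:.0f},{z:.0f}" for x,y,z in L[v,us]*1000))
E
```

```text
time: 18.9
tcp_pos: [0.6681, -0.0902, 0.1429]
eef_rot: [[0.023, 1.0, 0.002], [1.0, -0.023, -0.0], [-0.0, 0.002, -1.0]]
ft_force: [-0.8, 0.6, -1.0]
width: 0.0318
grasp_force: 25.0
slot in tool [ 0.0011749  -0.000899    0.00887795]
246 12,-12,9 12,-10,10 12,-8,8 12,-5,8 12,-3,9 12,-1,9 12,1,9 12,3,8 12,5,9 12,7,9 12,9,10 12,11,10
250 10,-12,9 10,-10,8 10,-8,8 10,-5,9 10,-3,9 10,-1,8 10,1,9 10,3,9 10,5,9 10,7,8 10,9,9 10,11,9
254 8,-12,8 8,-10,9 8,-8,9 8,-5,9 8,-3,9 8,-1,8 8,1,8 7,3,10 8,5,9 8,7,9 8,9,9 7,12,10
258 5,-12,10 6,-10,8 6,-8,7 6,-5,8 5,-3,9 71,-0,-199 6,1,8 6,3,8 6,5,9 6,7,8 5,9,9 5,12,9
262 4,-12,8 3,-10,9 4,-8,8 3,-5,8 3,-3,8 3,-1,9 4,1,7 3,3,9 3,5,9 3,7,9 4,9,7 3,12,9
266 1,-12,8 1,-10,8 1,-8,8 1,-5,9 1,-3,8 1,-1,7 1,1,9 1,3,8 2,5,7 1,7,9 1,9,8 2,11,7
270 -1,-12,9 -1,-10,8 -1,-8,8 -1,-6,9 -1,-3,8 -1,-1,9 -1,1,8 -1,3,9 -1,5,9 -1,7,9 -1,9,9 -2,12,10
274 -4,-12,9 -3,-10,7 -4,-8,9 1,-5,-5 1,-3,-5 1,-1,-5 1,1,-5 1,3,-5 1,5,-4 -4,7,9 -3,9,8 -4,12,10
278 -5,-12,8 -6,-10,9 1,-7,-9 1,-5,-10 1,-3,-11 1,-1,-10 1,1,-9 1,3,-11 1,5,-10 -6,7,9 -6,10,8 -6,12,9
282 -8,-12,10 -8,-10,9 0,-7,-14 1,-5,-16 2,-3,-17 2,-1,-17 1,1,-15 1,3,-16 1,5,-15 -8,7,10 -8,10,9 -8,12,9
286 -10,-12,9 -11,-10,10 1,-7,-20 1,-5,-20 2,-3,-22 1,-1,-21 2,1,-22 2,3,-22 1,4,-20 0,6,-19 -10,10,9 -11,12,10
```

View pics/w6.png

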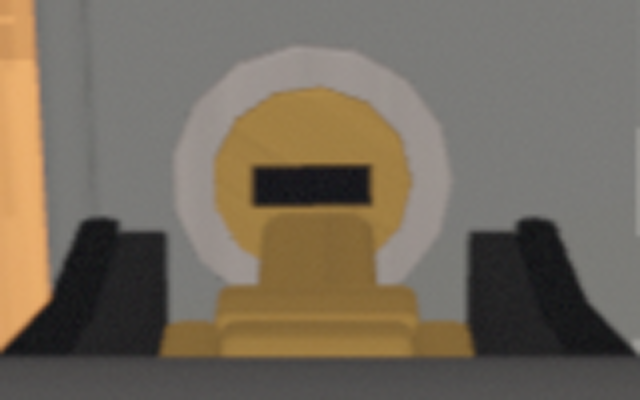

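The crop shows the slot centred at crop (312,186) and the blade tip at (318,215), so the key needs about 1.7 mm further along tool +x and 0.6 mm along −y. I correct and descend.

```bash
python3 -m inch '[[0.0085,-0.003,0,0],[0.0085,-0.003,0,0],[0.0085,-0.003,0.03,0],[0.0085,-0.003,0.05,0],[0.0085,-0.003,0.06,0],[0.0085,-0.003,0.07,0],[0.0085,-0.003,0.08,0],[0.0085,-0.003,0.09,0],[0.0085,-0.003,0.09,0],[0.0085,-0.003,0.09,0]]'
```

```text
time: 20.2
tcp_pos: [0.6669, -0.0882, 0.1236]
eef_rot: [[0.023, 1.0, 0.0], [1.0, -0.023, -0.0], [-0.0, 0.0, -1.0]]
ft_force: [0.1, -0.0, -1.2]
width: 0.0314
grasp_force: 25.0
```

```bash
python3 -m inch '[[0,0,0.02,0],[0,0,0.04,0],[0,0,0.06,0],[0,0,0.075,0],[0,0,0.085,0],[0,0,0.09,0],[0,0,0.094,0],[0,0,0.094,0],[0,0,0.094,0]]'
```

```text
time: 21.32
tcp_pos: [0.6669, -0.0882, 0.1052]
eef_rot: [[0.023, 1.0, 0.0], [1.0, -0.023, 0.0], [0.0, 0.0, -1.0]]
ft_force: [-2.0, 0.4, 5.9]
width: 0.0315
grasp_force: 25.0
```

```bash
python3 -m inch '[[0,0,0,0],[0,0,0,0.05],[0,0,0,0.1],[0,0,0,0.15],[0,0,0,0.2],[0,0,0,0.25],[0,0,0,0.3],[0,0,0,0.35],[0,0,0,0.4],[0,0,0,0.45],[0,0,0,0.5],[0,0,0,0.52],[0,0,0,0.535],[0,0,0,0.535],[0,0,0,0.535]]' -0.6 40
python3 - <<'E'
from h import *
plan([.6,.036,.2]); print(observe()["moment"])
p=read_camera("scene"); save(p,"s7",(235,230,295,280),8)
E
```

```text
time: 23.2
tcp_pos: [0.6691, -0.0897, 0.1055]
eef_rot: [[0.991, -0.133, 0.005], [-0.133, -0.991, -0.003], [0.005, 0.002, -1.0]]
ft_force: [7.5, -4.5, -1.6]
width: 0.0315
grasp_force: 40.0
plan [-0.4236 -0.576  -0.4763] turn 0 tcp [ 0.6691 -0.0897  0.1055] yaw_y -97.65 j7 -70.5 w 0.0315 F [ 7.5 -4.5 -1.6] t 23.2
[-1.12493839 -1.70948644  0.08223677]
```

```bash
python3 -m inch '[[0,0,0,-0.02],[0,0,0,-0.02],[0,0,0,-0.02],[0,0,0,-0.02],[0,0,-0.05,-0.02],[0,0,-0.15,-0.02],[0,0,-0.4,-0.02],[0,0,-0.6,-0.02],[0,0,-0.6,-0.02]]' 0.3 40
python3 - <<'E'
from h import *
p=read_camera("scene"); C=cloud(p)
m=(C[...,2]>.095)&(C[...,2]<.125)&(C[...,0]<.618)&(C[...,0]>.57)&(C[...,1]>-.06)&(C[...,1]<.12); P=C[m]
print(len(P),P.min(0),P.max(0),cv2.minAreaRect(P[:,:2].astype(np.float32)))
Q=P[P[:,2]>.113]; print("bar top",len(Q),np.median(Q,0),cv2.fitLine(Q[:,:2].astype(np.float32),cv2.DIST_HUBER,0,.01,.01).ravel())
m=(C[...,2]>.138)&(np.hypot(C[...,0]-.667,C[...,1]+.089)<.03); P=C[m]; print("key",len(P),P.max(0),P.min(0),cv2.minAreaRect(P[:,:2].astype(np.float32)))
plan([.6,.036,.2],-1.1)
E
```

```text
time: 24.38
tcp_pos: [0.6685, -0.0894, 0.2298]
eef_rot: [[0.997, -0.071, 0.007], [-0.071, -0.997, -0.001], [0.007, 0.0, -1.0]]
ft_force: [0.6, -0.2, 0.1]
width: 0.0566
grasp_force: 0.0
272 [ 0.58875054 -0.00286813  0.10755123] [0.61784454 0.11576237 0.12107821] ((0.6032871603965759, 0.056374624371528625), (0.11863870918750763, 0.02830464579164982), 89.4649658203125)
bar top 242 [0.59740331 0.05683666 0.11635609] [ 6.3021574e-04 -9.9999982e-01  5.9691030e-01  4.6593226e-02]
key 1258 [ 0.69678527 -0.05953226  0.68848606] [ 0.63724928 -0.11899163  0.13800207] ((0.6673832535743713, -0.08890916407108307), (0.05875696241855621, 0.05808372050523758), 35.592044830322266)
plan [-0.3821 -0.5987  0.1357] turn 0.4836 tcp [ 0.6677 -0.0888  0.2274] yaw_y -94.05 j7 -70.3 w 0.0564 F [ 0.2  0.9 -1. ] t 24.4
```

```bash
python3 -m inch '[[-0.1,-0.2,0,-0.05],[-0.2,-0.4,0,-0.1],[-0.3,-0.55,0,-0.16],[-0.402,-0.667,0,-0.21],[-0.402,-0.667,0,-0.27],[-0.402,-0.667,0,-0.32],[-0.402,-0.667,0,-0.38],[-0.402,-0.667,0,-0.44],[-0.402,-0.667,0,-0.5],[-0.402,-0.667,0,-0.516],[-0.402,-0.667,0,-0.516]]' -0.4
python3 - <<'E'
from h import *
q=read_camera("wrist"); C=cloud(q)
m=(C[...,2]>.104)&(C[...,2]<.121)&(C[...,0]<.62)&(C[...,0]>.56)&(C[...,1]>-.06)&(C[...,1]<.14); P=C[m]
Q=P[P[:,2]>.114]; print(len(P),"bar",len(Q),Q.min(0),Q.max(0),np.median(Q,0))
m=(abs(C[...,0]-.667)<.03)&(abs(C[...,1]+.089)<.03)&(C[...,2]>.165)&(C[...,2]<.19); P=C[m]
print("keytop",len(P), (np.median(P,0),cv2.minAreaRect(P[:,:2].astype(np.float32))) if len(P) else 0)
plan([.597,.05,.0573],-1.1)
E
```

```text
time: 25.8
tcp_pos: [0.5955, 0.0505, 0.2243]
eef_rot: [[0.021, 1.0, -0.001], [1.0, -0.021, -0.0], [-0.0, -0.001, -1.0]]
ft_force: [0.3, 0.2, -0.3]
width: 0.026
grasp_force: 0.0
2669 bar 2466 [ 0.589911   -0.00220724  0.11400192] [0.61999938 0.11712159 0.11969891] [0.59691674 0.06316503 0.11667086]
keytop 0 0
plan [-0.0021  0.0077  0.8352] turn -0.0008 tcp [0.5956 0.0505 0.2243] yaw_y -1.24 j7 -0.6 w 0.0265 F [ 0.6 -0.7 -0.9] t 25.9
```

```bash
python3 -m inch '[[0.02,0.006,0.25,0],[0.02,0.006,0.5,0],[0.02,0.006,0.7,0],[0.02,0.006,0.8,0],[0.02,0.006,0.83,0],[0.02,0.006,0.83,0],[0.02,0.006,0.83,0]]' -0.4
python3 -m inch '[[0,0,0,0],[0,0,0,0],[0,0,0,0],[0,0,0,0]]' -1 25
```

```text
time: 26.72
tcp_pos: [0.5983, 0.0546, 0.0602]
eef_rot: [[0.02, 1.0, 0.002], [1.0, -0.02, 0.001], [0.001, 0.002, -1.0]]
ft_force: [0.2, 0.2, -0.2]
width: 0.0261
grasp_force: 0.0
time: 27.22
tcp_pos: [0.5962, 0.0547, 0.059]
eef_rot: [[0.02, 1.0, -0.002], [1.0, -0.02, 0.001], [0.0, -0.002, -1.0]]
ft_force: [-6.9, 0.4, 6.8]
width: 0.0098
grasp_force: 25.0
```

```bash
python3 -m inch '[[0,-0.05,0,0],[0,-0.12,0,0],[0,-0.2,0,0],[0,-0.3,0,0],[0,-0.4,0,0],[0,-0.5,0,0],[0,-0.6,0,0],[0,-0.68,0,0],[0,-0.69,0,0],[0,-0.69,0,0],[0,-0.69,0,0]]'
python3 - <<'E'
from h import *
p=read_camera("scene"); save(p,"s8",(150,130,400,330),3.1)
E
```

```text
time: 28.6
tcp_pos: [0.4586, 0.0564, 0.0589]
eef_rot: [[0.02, 1.0, -0.001], [1.0, -0.02, -0.0], [-0.0, -0.001, -1.0]]
ft_force: [-0.5, -3.9, 7.4]
width: 0.0099
grasp_force: 25.0
```

View pics/s8.png

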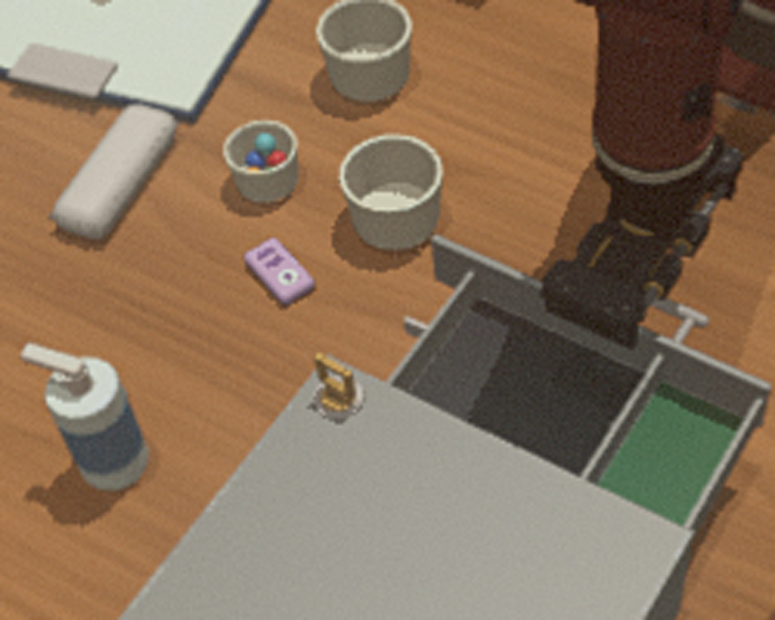

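The drawer is open: grey tray, green bin, key standing in the plug at crop (335,385). The ramekin at (262,160) holds several marbles, and the only remote is at (280,270).

```bash
python3 -m inch '[[0,0,0,0],[0,0,0,0],[0,0,0,0],[0,0,-0.2,0],[0,0,-0.5,0],[0,0,-0.8,0],[0,0,-0.9,0],[0,0,-0.9,0]]' -0.4 20 | tail -2
python3 -m inch '[[-0.3,0,0,0],[-0.6,0,0,0],[-0.9,0,0,0],[-1,-0.02,0,0],[-1,-0.02,0,0]]' 1 | tail -1
python3 -m inch '[[-0.3,0,0,0],[-0.6,0,0,0],[-0.9,0,0,0],[-1,-0.04,0,0],[-1,-0.04,0,0],[-1,-0.04,0,0]]' 1 | tail -1
python3 - <<'E'
from h import *
q=read_camera("wrist"); C=cloud(q); save(q,"w9"); plan([.43,-.357,.25],-1.1)
for d in search_frame(q,"ramekin_mid"):
    b=px(d["box"]); print(d["score"],b)
    c=C[max(b[1]-3,0):b[3]+3,max(b[0]-3,0):b[2]+3].reshape(-1,3); r=c[(c[:,2]>.0435)&(c[:,2]<.049)]
    if len(r)>20:
        A=np.c_[2*r[:,:2],np.ones(len(r))]; s=np.linalg.lstsq(A,(r[:,:2]**2).sum(1),rcond=None)[0]; print("rim",len(r),s[:2],np.sqrt(s[2]+s[0]**2+s[1]**2),cv2.minEnclosingCircle(r[:,:2].astype(np.float32)))
E
```

```text
width: 0.0262
grasp_force: 0.0
grasp_force: 0.0
grasp_force: 0.0
plan [-0.0859 -0.0514 -0.0604] turn 0.0007 tcp [ 0.4406 -0.34    0.2379] yaw_y -0.98 j7 46.3 w 0.0869 F [-0.  -0.1 -0.2] t 31.1
0.84 [228   4 335 120]
rim 377 [ 0.40808722 -0.21346114] 0.03957249593726124 ((0.4078923165798187, -0.2131127268075943), 0.040359046310186386)
0.76 [269 178 343 246]
rim 781 [ 0.42711448 -0.34597295] 0.031764985200522115 ((0.4271036386489868, -0.34638166427612305), 0.03392208740115166)
0.72 [ 80 159 189 258]
rim 486 [ 0.26312648 -0.33689075] 0.04195246903220051 ((0.26283660531044006, -0.33722811937332153), 0.04382284730672836)
```

View pics/w9.png

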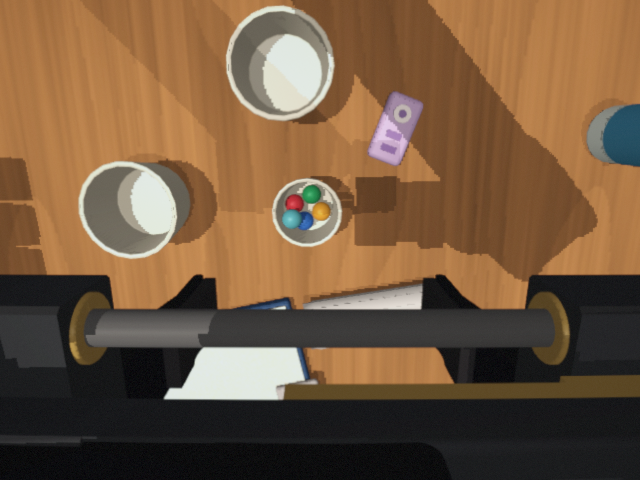

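The wrist view shows the small ramekin at (307,212) with five marbles (red, green, orange, blue, cyan). There is free space on both sides for the fingers, and the remote lies at (396,128).

```bash
python3 -m inch '[[-0.032,-0.0675,0.2,0],[-0.032,-0.0675,0.5,0],[-0.032,-0.0675,0.8,0],[-0.032,-0.0675,0.95,0],[-0.032,-0.0675,0.95,0],[-0.032,-0.0675,0.95,0]]' 1 | tail -1
python3 -c "
from h import *
plan([.427,-.3462,-.028],-1.1)"
```

```text
grasp_force: 0.0
plan [ 0.009  -0.0019  0.3913] turn 0.0004 tcp [ 0.4272 -0.348   0.0503] yaw_y -1.03 j7 56.3 w 0.0869 F [ 0.2 -0.6  0.2] t 31.9
```

```bash
python3 -m inch '[[0.009,-0.002,0.2,0],[0.009,-0.002,0.35,0],[0.009,-0.002,0.39,0],[0.009,-0.002,0.39,0],[0.009,-0.002,0.39,0]]' 1 | sed -n '2p;10,14p'
python3 -m inch '[[0,0,0,0],[0,0,0,0],[0,0,0,0],[0,0,0,0],[0,0,0,0],[0,0,0,0],[0,0,0,0]]' -0.2 10
python3 -m inch '[[0,0,-0.1,0],[0,0,-0.3,0],[0,0,-0.5,0],[0,0,-0.7,0],[0,0,-0.9,0],[0,0,-1,0],[0,0,-1,0]]'
python3 - <<'E'
from h import *
plan([.565,.07,.17],-1.1)
p=read_camera("scene"); C=cloud(p)
# drawer geometry in cabinet frame
th=np.radians(-1.0); c,s=np.cos(th),np.sin(th); o=np.array([.771,.0335])
X=C[...,:2]-o; lx=X[...,0]*c+X[...,1]*s; ly=-X[...,0]*s+X[...,1]*c
m=(abs(C[...,2]-.113)<.0025)&(lx>-.28)&(lx<-.14)&(abs(ly)<.16)
h,e=np.histogram(ly[m],np.arange(-.16,.16,.004)); print([(round(e[i],3),int(h[i])) for i in range(len(h)) if h[i]>12])
h,e=np.histogram(lx[m],np.arange(-.29,-.13,.004)); print([(round(e[i],3),int(h[i])) for i in range(len(h)) if h[i]>12])
m=(C[...,2]>.105)&(C[...,2]<.14)&(lx<-.25)&(lx>-.29)&(abs(ly)<.16); print("front top z",np.percentile(C[m][:,2],[50,90,98]),np.percentile(lx[m],[2,50,98]),np.percentile(ly[m],[1,99]))
E
```

```text
tcp_pos: [0.4264, -0.3474, -0.0277]
time: 33.38
tcp_pos: [0.4258, -0.3468, -0.0288]
eef_rot: [[0.02, 1.0, 0.001], [1.0, -0.02, -0.0], [-0.0, 0.001, -1.0]]
ft_force: [0.7, 1.8, 5.8]
width: 0.0663
grasp_force: 11.5
time: 34.25
tcp_pos: [0.4257, -0.3469, 0.1716]
eef_rot: [[0.02, 1.0, 0.002], [1.0, -0.02, -0.0], [-0.0, 0.002, -1.0]]
ft_force: [0.6, 0.1, -3.0]
width: 0.0659
grasp_force: 11.1
plan [2.0979 0.655  0.0086] turn -0.0002 tcp [ 0.4257 -0.3469  0.1716] yaw_y -1.14 j7 49.3 w 0.0659 F [ 0.6  0.1 -3. ] t 34.2
[(np.float64(-0.112), 47), (np.float64(-0.108), 37), (np.float64(0.056), 21), (np.float64(0.06), 56), (np.float64(0.14), 16), (np.float64(0.144), 68)]
[(np.float64(-0.274), 108), (np.float64(-0.27), 18)]
front top z [0.11870171 0.12528351 0.12723268] [-0.27922388 -0.2720872  -0.25655544] [-0.14638999  0.14793414]
```

The ramekin is held (width 66 mm, so the pads bear about 37 mm above its foot). The tool cannot tilt, so I'll tip the ramekin over the drawer's divider, pivoting it between the pads.

```bash
python3 -m inch '[[0.15,0.05,-0.1,0],[0.4,0.15,-0.1,0],[0.65,0.3,-0.1,0],[0.9,0.45,-0.1,0],[0.99,0.6,-0.1,0],[0.99,0.7,-0.1,0],[0.99,0.7,-0.1,0]]' | tail -2
python3 -m inch '[[0.2,0,0,0],[0.4,0,0,0],[0.6,0,0,0],[0.8,0,0,0],[0.97,0,0,0],[0.97,0,0,0],[0.97,0,0,0]]' | tail -2
python3 - <<'E'
from h import *
plan([.572,.05,.1],-1.1); q=read_camera("wrist"); C=cloud(q); save(q,"w10"); s=observe(); R=np.array(s["eef_rot"]); L=(C-s["tcp_pos"])@R
m=(abs(C[...,2]-.113)<.003)&(C[...,0]>.51)&(C[...,0]<.63)&(C[...,1]>-.1)&(C[...,1]<.25); Q=C[m]
h,e=np.histogram(Q[:,1],np.arange(-.1,.25,.003)); print([(round(e[i],3),int(h[i])) for i in range(len(h)) if h[i]>15])
u=L[270:420,150:480].reshape(-1,3); u=u[(u[:,2]>-.09)&(u[:,2]<.0)&(abs(u[:,0])<.05)&(abs(u[:,1])<.032)]
print(len(u),np.percentile(u,[1,50,99],axis=0))
E
```

```text
width: 0.0662
grasp_force: 10.9
width: 0.0659
grasp_force: 9.8
plan [ 0.0447 -0.0014  0.4506] turn -0.0007 tcp [0.5722 0.0411 0.1901] yaw_y -1.23 j7 7.1 w 0.0659 F [-0.9 -0.2 -1.8] t 36.0
[(np.float64(0.095), 187), (np.float64(0.098), 845), (np.float64(0.101), 128), (np.float64(0.179), 559), (np.float64(0.182), 1026), (np.float64(0.185), 138)]
12638 [[-0.02688284 -0.03061273 -0.07558647]
 [-0.00306543 -0.00043005 -0.05253586]
 [ 0.02734773  0.03018942 -0.03240743]]
```

View pics/w10.png

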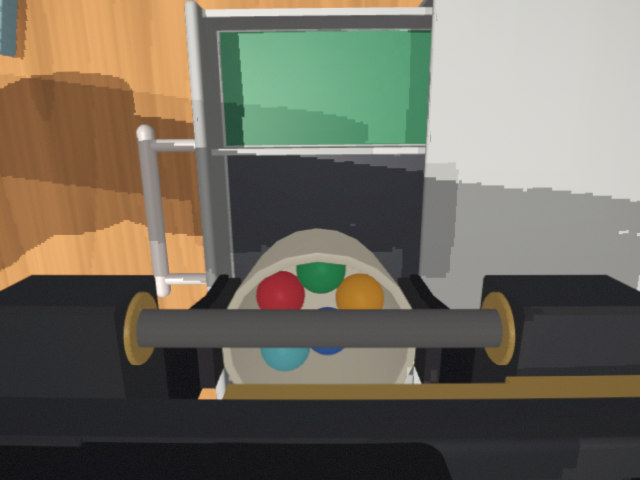

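The wrist view shows the green bin at (325,90), the divider along row 150, the grey tray below it and the marbles in the held ramekin. I lower beside the divider on the tray side, then roll the ramekin over it.

```bash
python3 -m inch '[[0.03,0,0.2,0],[0.06,0,0.4,0],[0.06,0,0.55,0],[0.06,0,0.625,0],[0.06,0,0.625,0],[0.06,0,0.625,0]]' -0.2 8
python3 -c "
from h import *
plan([.572,.067,.065],-1.1)"
```

```text
time: 36.85
tcp_pos: [0.5742, 0.0539, 0.067]
eef_rot: [[0.021, 1.0, 0.002], [1.0, -0.021, 0.0], [0.0, 0.002, -1.0]]
ft_force: [0.9, -0.2, -2.1]
width: 0.0659
grasp_force: 7.8
plan [ 0.0653 -0.0125  0.0098] turn -0.0005 tcp [0.5742 0.0539 0.067 ] yaw_y -1.2 j7 11.5 w 0.0659 F [ 0.9 -0.2 -2.1] t 36.9
```

```bash
python3 -m inch '[[0.07,0,0,0],[0.07,0,0,0],[0.0975,0,-0.0375,0],[0.0975,0,-0.0375,0],[0.135,0,-0.065,0],[0.135,0,-0.065,0],[0.1785,0,-0.084,0],[0.1785,0,-0.084,0],[0.225,0,-0.09,0],[0.225,0,-0.09,0],[0.225,0,-0.09,0]]'
python3 - <<'E'
from h import *
q=read_camera("wrist"); C=cloud(q); save(q,"w11",None,.7)
p=read_camera("side"); save(p,"s11",(250,180,340,280),4)
a=cv2.imread("pics/w11.png"); b=cv2.imread("pics/s11.png"); b=cv2.resize(b,(302,336)); cv2.imwrite("pics/m11.png",np.hstack([a,b]))
E
```

```text
time: 38.22
tcp_pos: [0.5745, 0.0997, 0.0839]
eef_rot: [[0.02, 1.0, 0.0], [1.0, -0.02, 0.0], [0.0, 0.0, -1.0]]
ft_force: [-1.0, -1.5, 2.6]
width: 0.0652
grasp_force: 8.0
```

View pics/m11.png

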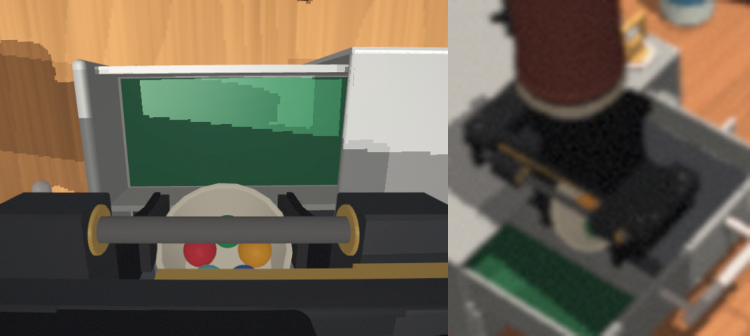

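The side crop (right) shows the ramekin's mouth leaning over the divider towards the green bin, marbles still inside (wrist: red (200,250), orange (255,250)). The pivoting works, so I continue past horizontal.

```bash
python3 -m inch '[[0.0465,0,0.006,0],[0.0465,0,0.006,0],[0.076,0,0.017,0],[0.076,0,0.017,0],[0.103,0,0.0325,0],[0.103,0,0.0325,0],[0.1275,0,0.0525,0],[0.1275,0,0.0525,0],[0.142,0,0.069,0],[0.142,0,0.069,0],[0.142,0,0.069,0],[0.142,0,0.069,0],[0.142,0,0.069,0],[0.142,0,0.069,0]]'
python3 - <<'E'
from h import *
q=read_camera("wrist"); C=cloud(q); save(q,"w12",None,.7)
p=read_camera("side"); save(p,"s12",(250,180,340,280),4)
a=cv2.imread("pics/w12.png"); b=cv2.imread("pics/s12.png"); b=cv2.resize(b,(302,336)); cv2.imwrite("pics/m12.png",np.hstack([a,b]))
for n,z in(("w",q),("s",p)): print(n,[(round(d["score"],2),px(d["box"]).tolist()) for d in search_frame(z,"marble0")])
E
```

```text
time: 40.08
tcp_pos: [0.5757, 0.1294, 0.0705]
eef_rot: [[0.019, 1.0, 0.002], [1.0, -0.019, 0.002], [0.002, 0.002, -1.0]]
ft_force: [-0.1, 3.4, 6.0]
width: 0.0655
grasp_force: 8.1
w [(0.97, [333, 232, 376, 275]), (0.91, [379, 177, 425, 221]), (0.81, [293, 183, 338, 220]), (0.78, [247, 187, 294, 221]), (0.77, [263, 221, 304, 264])]
s []
```

View pics/m12.png

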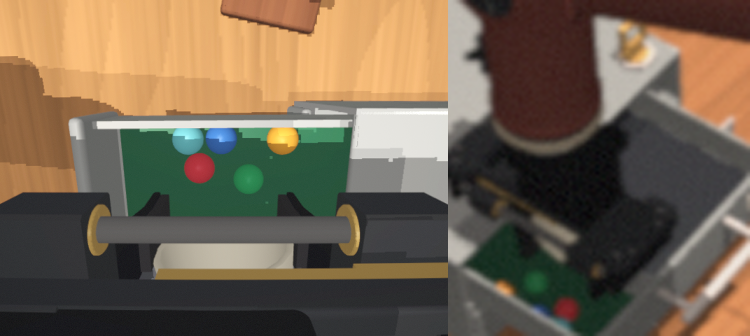

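All five marbles lie on the green baize: cyan (188,138), blue (220,138), orange (283,138), red (200,168), green (248,180). My 14 views are spent, so from here I check by numbers. I lift clear and measure the ramekin's tilt from depth.

```bash
python3 -m inch '[[0,0,-0.15,0],[0,0,-0.35,0],[0,0,-0.6,0],[0,0,-0.6,0],[0,0,-0.6,0]]' -0.2 6
cat > tilt.py <<'E'
from h import *
q=read_camera("wrist"); C=cloud(q); s=observe(); R=np.array(s["eef_rot"]); L=(C-s["tcp_pos"])@R*1000
im=q["image"].astype(int); 
for c0 in(-8,0,8):
    m=(abs(L[...,1]-c0)<1.5)&(L[...,2]>-115)&(L[...,2]<-10)&(abs(L[...,0])<60); v,u=np.nonzero(m); P=L[m]
    k=np.argsort(v)[::max(1,len(v)//14)]
    print(c0,len(v)," ".join(f"[{v[i]}]{P[i,0]:.0f},{P[i,2]:.0f}" for i in k))
plan(s["tcp_pos"])
E
python3 tilt.py
```

```text
time: 40.9
tcp_pos: [0.5742, 0.1281, 0.1889]
eef_rot: [[0.02, 1.0, -0.001], [1.0, -0.02, 0.0], [0.0, -0.001, -1.0]]
ft_force: [0.8, 0.5, -2.5]
width: 0.0654
grasp_force: 6.0
-8 667 [253]29,-59 [260]26,-59 [265]24,-58 [271]20,-54 [276]17,-50 [282]12,-45 [289]6,-38 [295]1,-30 [302]-3,-31 [348]-20,-41 [354]-22,-43 [361]-25,-43 [368]-26,-46 [375]-28,-48 [381]-32,-47
0 685 [251]29,-59 [256]28,-61 [261]26,-60 [267]22,-54 [273]18,-49 [280]11,-40 [287]6,-34 [294]0,-29 [301]-2,-31 [307]-4,-32 [353]-20,-44 [360]-24,-44 [367]-26,-46 [374]-29,-47 [381]-31,-49
8 679 [252]29,-60 [258]28,-62 [264]25,-61 [269]21,-56 [275]17,-49 [281]12,-43 [288]5,-34 [294]1,-30 [301]-1,-32 [308]-5,-33 [354]-21,-44 [361]-24,-44 [368]-26,-46 [375]-28,-48 [382]-30,-50
plan [0. 0. 0.] turn 0 tcp [0.5739 0.128  0.1885] yaw_y -1.13 j7 -0.0 w 0.0652 F [ 0.   0.1 -1. ] t 41.0
```

The ramekin has swung back to about 33° and its floor shows no marbles. I carry it back to its old spot.

```bash
python3 -m inch '[[-0.2,0,-0.05,0],[-0.4,0,-0.05,0],[-0.6,0,-0.05,0],[-0.8,0,-0.05,0],[-1,0,-0.05,0],[-1,0,-0.05,0]]' | tail -2
python3 -m inch '[[-0.2,-0.1,0,0],[-0.4,-0.25,0,0],[-0.6,-0.4,0,0],[-0.8,-0.55,0,0],[-1,-0.68,0,0],[-1,-0.68,0,0],[-1,-0.68,0,0]]' | tail -2
python3 tilt.py; python3 -c "
from h import *
plan([.427,-.346,.0],-1.1)"
```

```text
width: 0.0657
grasp_force: 6.0
width: 0.0655
grasp_force: 6.0
-8 672 [252]29,-59 [259]26,-60 [264]24,-59 [270]20,-55 [275]17,-49 [282]12,-45 [288]7,-38 [294]1,-30 [301]-2,-30 [308]-5,-33 [354]-21,-43 [362]-25,-44 [369]-28,-45 [376]-30,-46
0 677 [251]29,-58 [257]27,-60 [263]24,-57 [269]20,-52 [275]16,-46 [281]10,-39 [288]5,-34 [295]-0,-29 [302]-2,-32 [348]-20,-40 [354]-21,-43 [361]-24,-44 [368]-26,-46 [375]-28,-48 [382]-31,-49
8 680 [253]29,-60 [259]27,-62 [264]25,-63 [270]21,-55 [276]16,-48 [282]11,-41 [288]5,-34 [294]1,-30 [301]-2,-31 [308]-4,-34 [354]-21,-44 [361]-23,-45 [368]-26,-46 [375]-28,-48 [382]-31,-49
plan [0. 0. 0.] turn 0 tcp [ 0.4315 -0.2678  0.1995] yaw_y -1.04 j7 26.9 w 0.0656 F [ 0.6  0.7 -1.6] t 42.6
plan [-0.3916 -0.0145  0.9977] turn 0.0004 tcp [ 0.4315 -0.2678  0.1995] yaw_y -1.04 j7 26.9 w 0.0656 F [ 0.6  0.7 -1.6] t 42.6
```

```bash
python3 -m inch '[[-0.2,0,0,0],[-0.39,-0.0145,0.2,0],[-0.39,-0.0145,0.5,0],[-0.39,-0.0145,0.8,0],[-0.39,-0.0145,1,0],[-0.39,-0.0145,1,0]]' | tail -4
python3 -m inch '[[0,0,0.05,0],[0,0,0.08,0],[0,0,0.1,0],[0,0,0.115,0],[0,0,0.13,0],[0,0,0.135,0],[0,0,0.135,0]]' -0.2 4
python3 tilt.py
```

```text
eef_rot: [[0.019, 1.0, -0.007], [1.0, -0.019, 0.002], [0.002, -0.007, -1.0]]
ft_force: [-0.3, 0.3, -1.0]
width: 0.0648
grasp_force: 6.0
time: 44.25
tcp_pos: [0.427, -0.3484, -0.0262]
eef_rot: [[0.02, 1.0, 0.002], [1.0, -0.02, -0.001], [-0.001, 0.002, -1.0]]
ft_force: [-1.4, -1.5, 5.0]
width: 0.0653
grasp_force: 4.0
-8 1353 [158]60,-26 [171]54,-26 [183]50,-27 [196]44,-27 [210]38,-27 [224]32,-26 [237]26,-28 [251]20,-27 [265]26,-65 [276]18,-55 [288]8,-40 [301]-1,-33 [354]-20,-45 [367]-25,-47 [381]-31,-49
0 1368 [158]60,-26 [170]55,-26 [182]50,-26 [194]45,-27 [207]39,-27 [221]33,-26 [237]26,-26 [254]30,-64 [264]26,-64 [276]16,-50 [289]4,-33 [303]-2,-34 [356]-21,-44 [369]-26,-47 [381]-30,-50
8 1365 [158]60,-28 [172]54,-26 [185]49,-26 [198]43,-27 [212]37,-27 [226]31,-26 [240]25,-27 [254]18,-26 [266]26,-67 [277]18,-54 [290]4,-33 [304]-2,-35 [356]-21,-45 [368]-25,-48 [382]-30,-51
plan [0. 0. 0.] turn 0 tcp [ 0.4269 -0.3483 -0.0263] yaw_y -1.17 j7 60.8 w 0.0655 F [-0.5 -0.9  5.2] t 44.3
```

```bash
python3 -m inch '[[0,0,0,0],[0,0,0,0],[0,0,0,0],[0,0,0,0],[0,0,0,0],[0,0,0,0]]' 1 | tail -4
python3 tilt.py
```

```text
eef_rot: [[0.02, 1.0, -0.0], [1.0, -0.02, -0.0], [-0.0, -0.0, -1.0]]
ft_force: [0.3, 0.1, -0.6]
width: 0.0868
grasp_force: 0.0
-8 1309 [158]60,-28 [171]55,-27 [183]50,-27 [195]45,-29 [209]39,-27 [222]33,-27 [235]27,-27 [249]21,-28 [262]15,-28 [276]8,-27 [292]1,-27 [307]-5,-32 [355]-28,-33 [368]-34,-33 [382]-42,-32
0 1212 [158]60,-27 [170]55,-28 [183]50,-27 [195]45,-28 [207]40,-28 [220]34,-28 [232]29,-28 [245]23,-27 [259]16,-27 [273]10,-28 [288]3,-27 [301]1,-38 [353]-27,-33 [367]-34,-32 [381]-41,-33
8 1271 [158]60,-27 [171]55,-27 [184]49,-27 [196]44,-28 [209]39,-27 [221]33,-27 [234]27,-26 [247]22,-27 [260]16,-27 [274]9,-28 [288]3,-28 [302]2,-42 [353]-26,-33 [366]-34,-32 [381]-41,-33
plan [0. 0. 0.] turn 0 tcp [ 0.4264 -0.3473 -0.027 ] yaw_y -1.15 j7 60.8 w 0.087 F [ 0.3 -1.2 -0.7] t 45.1
```

The ramekin stands upright (its floor is level at 5 mm). Next, the remote.

```bash
python3 -m inch '[[0,0,-0.2,0],[0,0,-0.5,0],[0,0,-0.8,0],[0,0,-1,0],[0,0.3,-1,0],[0,0.55,-1,0],[0,0.59,-1,0],[0,0.59,-1,0],[0,0.59,-1,0]]' 1 | tail -1
python3 - <<'E'
from h import *
q=read_camera("wrist"); C=cloud(q); H=cv2.cvtColor(q["image"],cv2.COLOR_RGB2HSV)
for d in search_frame(q,"remote0_mid"): print(d["score"],px(d["box"]))
for d in search_frame(q,"ramekin_mid")[:3]: print("ram",d["score"],px(d["box"]))
m=((H[...,0]>128)&(H[...,0]<165)&(H[...,1]>35)).astype(np.uint8); m=cv2.morphologyEx(m,cv2.MORPH_CLOSE,np.ones((9,9)))
n,l,st,_=cv2.connectedComponentsWithStats(m)
for i in range(1,n):
    if st[i,4]>300:
        P=C[(l==i)&(C[...,2]>.009)&(C[...,2]<.02)]; r=cv2.minAreaRect(P[:,:2].astype(np.float32)); b=cv2.boxPoints(r); e=max((b[1]-b[0],b[2]-b[1]),key=np.linalg.norm)
        print(st[i],r,"z",np.median(P[:,2]),"long yaw",np.degrees(np.arctan2(e[1],e[0])))
        plan([r[0][0],r[0][1],-.03],np.degrees(np.arctan2(e[1],e[0]))+90)
E
```

```text
grasp_force: 0.0
ram 0.94 [146 210 235 288]
ram 0.62 [ 61   0 205 110]
ram 0.57 [  2 159  57 266]
[ 257   75   62   87 2213] ((0.5174121856689453, -0.26883724331855774), (0.0675155445933342, 0.03524955362081528), 68.4738998413086) z 0.013940580539533565 long yaw 68.473915
plan [ 0.4022 -0.1401  1.0171] turn 0.1128 tcp [ 0.5436 -0.3499  0.1734] yaw_y -1.22 j7 48.8 w 0.0869 F [1.  0.4 0.1] t 46.4
[168 277  45  31 649] ((0.0, 0.0), (0.0, 0.0), 0.0) z nan long yaw 0.0
plan [ 1.6911 -2.7551  1.0157] turn 0.4932 tcp [ 0.5436 -0.3499  0.1734] yaw_y -1.22 j7 48.8 w 0.0869 F [1.  0.4 0.1] t 46.4
[427 276  49  32 614] ((0.0, 0.0), (0.0, 0.0), 0.0) z nan long yaw 0.0
plan [ 1.6911 -2.7551  1.0157] turn 0.4932 tcp [ 0.5436 -0.3499  0.1734] yaw_y -1.22 j7 48.8 w 0.0869 F [1.  0.4 0.1] t 46.4
[    0   348   468   132 24190] ((0.0, 0.0), (0.0, 0.0), 0.0) z nan long yaw 0.0
plan [ 1.6911 -2.7551  1.0157] turn 0.4932 tcp [ 0.5436 -0.3499  0.1734] yaw_y -1.22 j7 48.8 w 0.0869 F [1.  0.4 0.1] t 46.4
[ 473  348   48   34 1448] ((0.0, 0.0), (0.0, 0.0), 0.0) z nan long yaw 0.0
plan [ 1.6911 -2.7551  1.0157] turn 0.4932 tcp [ 0.5436 -0.3499  0.1734] yaw_y -1.22 j7 48.8 w 0.0869 F [1.  0.4 0.1] t 46.4
[ 467  399  173   33 2241] ((0.0, 0.0), (0.0, 0.0), 0.0) z nan long yaw 0.0
plan [ 1.6911 -2.7551  1.0157] turn 0.4932 tcp [ 0.5436 -0.3499  0.1734] yaw_y -1.22 j7 48.8 w 0.0869 F [1.  0.4 0.1] t 46.4
  return _methods._mean(a, axis=axis, dtype=dtype,
  ret = ret.dtype.type(ret / rcount)
```

```bash
python3 -m inch '[[0.2,-0.07,0.1,0.05],[0.4,-0.14,0.3,0.1],[0.4022,-0.14,0.6,0.1128],[0.4022,-0.14,0.85,0.1128],[0.4022,-0.14,0.85,0.1128],[0.4022,-0.14,0.85,0.1128]]' 0.26 15 | tail -1
python3 -c "
from h import *
plan([.5174,-.2688,-.031],-21.5)"
```

```text
grasp_force: 0.0
plan [ 0.0029 -0.0079  0.1803] turn -0.0001 tcp [ 0.5186 -0.2699  0.0051] yaw_y -21.51 j7 30.9 w 0.0552 F [-0.3  0.4  0.4] t 47.1
```

```bash
python3 -m inch '[[0.003,-0.008,0.1,0],[0.003,-0.008,0.18,0],[0.003,-0.008,0.18,0],[0.003,-0.008,0.18,0]]' | sed -n '2p;9,12p'
python3 -m inch '[[0,0,0,0],[0,0,0,0],[0,0,0,0],[0,0,0,0],[0,0,0,0]]' -0.5 15 | tail -3
python3 -m inch '[[0,0,-0.2,-0.05],[0,0,-0.5,-0.1],[0,0,-0.8,-0.1128],[0,0,-1,-0.1128],[0,0,-1,-0.1128],[0,0,-1,-0.1128]]' | tail -3
python3 -c "
from h import *
plan([.56,.02,.169],-1.1)"
```

```text
tcp_pos: [0.5168, -0.2679, -0.0327]
ft_force: [0.2, 0.7, 3.2]
width: 0.036
grasp_force: 15.0
ft_force: [-0.3, -0.1, -1.2]
width: 0.036
grasp_force: 15.0
plan [ 1.4396  0.1895 -0.0133] turn -0.0002 tcp [ 0.5164 -0.2671  0.1662] yaw_y -1.14 j7 40.6 w 0.036 F [-0.3 -0.1 -1.2] t 49.0
```

```bash
python3 -m inch '[[0.25,0.03,0,0],[0.5,0.08,0,0],[0.75,0.13,0,0],[1,0.19,0,0],[1,0.19,0,0]]' | tail -1
python3 -m inch '[[0.22,0,0,0],[0.44,0,0,0],[0.44,0,0,0],[0.44,0,0.2,0],[0.44,0,0.4,0],[0.44,0,0.55,0],[0.44,0,0.58,0],[0.44,0,0.58,0],[0.44,0,0.58,0]]' | sed -n '1,2p;6,14p'
```

```text
grasp_force: 15.0
time: 50.75
tcp_pos: [0.5613, 0.0192, 0.0521]
grasp_force: 15.0
```

```bash
python3 -m inch '[[0,0,0,0],[0,0,0,0],[0,0,0,0],[0,0,-0.2,0],[0,0,-0.5,0],[0,0,-0.8,0],[0,0,-0.8,0],[0,0,-0.8,0]]' 0.1
python3 - <<'E'
from h import *
H0=np.array
for n in("scene","wrist"):
    q=read_camera(n); C=cloud(q); H=cv2.cvtColor(q["image"],cv2.COLOR_RGB2HSV)
    m=(H[...,0]>125)&(H[...,0]<168)&(H[...,1]>30)&(C[...,2]>.082)&(C[...,2]<.1)&(C[...,0]<.64)&(C[...,0]>.48)&(C[...,1]<.12)&(C[...,1]>-.1)
    P=C[m]; print(n,len(P),np.median(P,0) if len(P) else 0, cv2.minAreaRect(P[:,:2].astype(np.float32)) if len(P)>5 else 0)
    for t in("marble0","remote0_mid"):
        for d in search_frame(q,t):
            b=px(d["box"]); u=np.minimum((b[:2]+b[2:])//2,[639,479]); print(t,round(d["score"],2),b,np.round(C[u[1],u[0]],3))
    m=(C[...,2]>.108)&(C[...,2]<.122)&(C[...,0]<.48)&(C[...,0]>.43)&(C[...,1]>-.01)&(C[...,1]<.13); P=C[m]; print("bar",len(P),np.percentile(P,[2,50,98],axis=0) if len(P) else 0)
plan([.458,.055,.0573],-1.1)
E
```

```text
time: 51.75
tcp_pos: [0.5603, 0.02, 0.2107]
eef_rot: [[0.02, 1.0, -0.0], [1.0, -0.02, 0.001], [0.001, -0.0, -1.0]]
ft_force: [-0.6, 1.0, 0.1]
width: 0.0477
grasp_force: 0.0
scene 326 [0.56425255 0.01671101 0.09009383] ((0.560020387172699, 0.01847401075065136), (0.06872550398111343, 0.037584394216537476), 88.24166107177734)
marble0 0.61 [367 271 375 283] [0.564 0.152 0.091]
marble0 0.57 [380 275 383 282] [0.558 0.174 0.095]
marble0 0.53 [370 282 385 287] [0.576 0.173 0.094]
bar 232 [[0.45472377 0.00283066 0.11014868]
 [0.46206112 0.05956575 0.11578731]
 [0.47706765 0.11424369 0.11984224]]
wrist 3311 [0.56069241 0.01800702 0.09106018] ((0.5608025789260864, 0.019051969051361084), (0.06721819937229156, 0.035907596349716187), 89.18749237060547)
marble0 0.96 [392  39 419  69] [0.623 0.142 0.097]
marble0 0.82 [322   0 350  32] [0.574 0.168 0.097]
marble0 0.79 [381   0 409  32] [0.615 0.167 0.099]
marble0 0.7 [301  30 328  59] [0.558 0.15  0.097]
marble0 0.64 [293   1 321  31] [0.554 0.168 0.097]
bar 3058 [[0.45594291 0.00345642 0.11227978]
 [0.4628128  0.06368095 0.11652685]
 [0.47809943 0.11515451 0.11874075]]
plan [ 0.1675 -0.513   0.7652] turn -0.0004 tcp [0.5601 0.0195 0.2103] yaw_y -1.17 j7 8.2 w 0.0473 F [ 0.7  0.1 -0.1] t 52.0
```

The remote is in the tray and five marbles are in the bin. I check for other lilac remotes and go for the handle.

```bash
python3 - <<'E'
from h import *
for n in("scene","side"):
    q=read_camera(n); C=cloud(q); H=cv2.cvtColor(q["image"],cv2.COLOR_RGB2HSV)
    m=((H[...,0]>120)&(H[...,0]<168)&(H[...,1]>40)&(H[...,2]>90)).astype(np.uint8); k,l,st,ce=cv2.connectedComponentsWithStats(m)
    for i in range(1,k):
        if st[i,4]>25:
            P=C[l==i]; print(n,st[i],np.round(np.median(P,0),3),np.round(cv2.minAreaRect(P[:,:2].astype(np.float32))[1],3),np.median(q["image"][l==i],0))
E
python3 -m inch '[[0.08,-0.25,0,0],[0.1675,-0.498,0,0],[0.1675,-0.498,0.2,0],[0.1675,-0.498,0.45,0],[0.1675,-0.498,0.65,0],[0.1675,-0.498,0.765,0],[0.1675,-0.498,0.765,0],[0.1675,-0.498,0.765,0]]' -0.36 | sed -n '2p;6,9p'
python3 -m inch '[[0,0,0,0],[0,0,0,0],[0,0,0,0],[0,0,0,0]]' -1 25
```

```text
scene [308 244  29  22 210] [0.566 0.014 0.091] [0.072 0.036] [106.  88. 101.]
side [302 233  22  20 200] [0.557 0.015 0.09 ] [0.062 0.998] [119.  95. 118.]
tcp_pos: [0.4621, 0.0547, 0.0588]
grasp_force: 0.0
time: 53.65
tcp_pos: [0.4619, 0.0556, 0.0584]
eef_rot: [[0.02, 1.0, 0.0], [1.0, -0.02, 0.001], [0.001, 0.0, -1.0]]
ft_force: [-1.1, 1.2, 5.7]
width: 0.0101
grasp_force: 25.0
```

```bash
python3 -m inch '[[0,0.05,0,0],[0,0.15,0,0],[0,0.25,0,0],[0,0.35,0,0],[0,0.45,0,0],[0,0.55,0,0],[0,0.62,0,0],[0,0.66,0,0],[0,0.675,0,0],[0,0.68,0,0],[0,0.685,0,0],[0,0.685,0,0]]'
```

```text
time: 55.15
tcp_pos: [0.5961, 0.054, 0.0583]
eef_rot: [[0.019, 1.0, -0.005], [1.0, -0.019, 0.003], [0.003, -0.005, -1.0]]
ft_force: [-15.5, 4.5, 19.1]
width: 0.0103
grasp_force: 25.0
```

```bash
python3 -m inch '[[0,0,0,0],[0,0,0,0],[0,0,0,0],[0,0,-0.2,0],[0,0,-0.5,0],[0,0,-0.85,0],[0,0,-0.85,0],[0,0,-0.85,0]]' -0.4 | tail -1
python3 - <<'E'
from h import *
p=read_camera("scene"); C=cloud(p)
q=read_camera("wrist"); D=cloud(q)
m=(D[...,2]>.114)&(D[...,2]<.121)&(D[...,0]<.62)&(D[...,0]>.56)&(D[...,1]>0)&(D[...,1]<.11); print("bar",D[m].shape,np.median(D[m],0))
for n,X,P in(("scene",C,p),("wrist",D,q)):
    m=(np.hypot(X[...,0]-.667,X[...,1]+.0885)<.025)&(X[...,2]>.150)&(X[...,2]<.182); K=X[m]
    if len(K)>10:
        K=K[:,:2].astype(np.float32); l=cv2.fitLine(K,cv2.DIST_HUBER,0,.01,.01).ravel(); print(n,len(K),K.mean(0),"yaw",np.degrees(np.arctan2(l[1],l[0])),cv2.minAreaRect(K))
plan([.667,-.0885,.22],-94)
E
```

```text
grasp_force: 0.0
bar (2287, 3) [0.59706304 0.05989034 0.11674406]
scene 84 [ 0.666702   -0.08744489] yaw 87.03217 ((0.6659725308418274, -0.08900250494480133), (0.03340025246143341, 0.007917278446257114), 87.8218002319336)
plan [-0.6981  0.3598  0.0323] turn -0.4841 tcp [0.5979 0.0525 0.2265] yaw_y -1.15 j7 6.9 w 0.026 F [ 0.7  0.1 -0.2] t 56.2
```

```bash
python3 -m inch '[[-0.1,0.05,0,0.05],[-0.2,0.1,0,0.1],[-0.3,0.15,0,0.16],[-0.4,0.2,0,0.21],[-0.5,0.25,0,0.27],[-0.6,0.3,0,0.32],[-0.698,0.36,0,0.38],[-0.698,0.36,0,0.43],[-0.698,0.36,0,0.49],[-0.698,0.36,0,0.511],[-0.698,0.36,0,0.511]]' 0.3 | tail -1
python3 - <<'E'
from h import *
q=read_camera("wrist"); X=cloud(q); s=observe()
m=(np.hypot(X[...,0]-.667,X[...,1]+.0885)<.025)&(X[...,2]>.165)&(X[...,2]<.182); K=X[m]; print(len(K))
if len(K)>10: print(np.percentile(K,[2,50,98],axis=0),cv2.minAreaRect(K[:,:2].astype(np.float32)))
plan([.667,-.0885,.1055],-93.2)
E
```

```text
grasp_force: 0.0
585
[[ 0.66359767 -0.10287452  0.16659827]
 [ 0.66784813 -0.08778508  0.17585262]
 [ 0.67127067 -0.07251992  0.17742225]] ((0.6669754981994629, -0.0876491591334343), (0.0318845696747303, 0.006911319214850664), 84.55690002441406)
plan [-3.000e-04 -8.000e-04  6.055e-01] turn 0.0008 tcp [ 0.6673 -0.0886  0.2266] yaw_y -93.06 j7 -61.7 w 0.0564 F [-0.4 -0.6 -0.7] t 57.7
```

```bash
python3 -m inch '[[0,-0.003,0.2,0.013],[0,-0.003,0.4,0.013],[0,-0.003,0.55,0.013],[0,-0.003,0.605,0.013],[0,-0.003,0.605,0.013],[0,-0.003,0.605,0.013]]' 0.3 | sed -n '2p;6,9p'
python3 -m inch '[[0,0,0,0],[0,0,0,0],[0,0,0,0],[0,0,0,0],[0,0,0,0],[0,0,0,0]]' -0.6 40
python3 -m inch '[[0,0,0,-0.05],[0,0,0,-0.1],[0,0,0,-0.15],[0,0,0,-0.2],[0,0,0,-0.25],[0,0,0,-0.3],[0,0,0,-0.35],[0,0,0,-0.4],[0,0,0,-0.45],[0,0,0,-0.5],[0,0,0,-0.55],[0,0,0,-0.57],[0,0,0,-0.575],[0,0,0,-0.575],[0,0,0,-0.575]]'
python3 -c "
from h import *
plan([.667,-.0885,.1055],-1.1);print(observe()['moment'])"
```

```text
tcp_pos: [0.6684, -0.0885, 0.1083]
grasp_force: 0.0
time: 59.18
tcp_pos: [0.6678, -0.0891, 0.1074]
eef_rot: [[0.995, -0.096, 0.001], [-0.096, -0.995, -0.001], [0.001, 0.001, -1.0]]
ft_force: [-1.1, -4.9, 3.8]
width: 0.0315
grasp_force: 40.0
time: 61.05
tcp_pos: [0.6663, -0.0898, 0.1073]
eef_rot: [[-0.138, 0.99, -0.002], [0.99, 0.138, -0.001], [-0.001, -0.002, -1.0]]
ft_force: [-5.6, -4.9, 6.7]
width: 0.0312
grasp_force: 40.0
plan [0.0061 0.0043 0.0091] turn 0.0502 tcp [ 0.6663 -0.0898  0.1073] yaw_y 7.93 j7 30.7 w 0.0312 F [-5.6 -4.9  6.7] t 61.0
[-1.55123067  1.57112426 -0.06201014]
```

The lock is back at its stop. I recentre the key within its play and draw it out.

```bash
python3 -m inch '[[0,0,0,0.03],[0,0,0,0.05],[0,0,0,0.05],[0,0,0,0.05],[0,0,-0.03,0.05],[0,0,-0.06,0.05],[0,0,-0.1,0.05],[0,0,-0.14,0.05],[0,0,-0.18,0.05],[0,0,-0.3,0.05],[0,0,-0.55,0.05],[0,0,-0.6,0.05],[0,0,-0.6,0.05]]'
python3 - <<'E'
from h import *
q=read_camera("wrist"); s=observe(); R=np.array(s["eef_rot"]); C=cloud(q); L=(C-s["tcp_pos"])@R*1000
plan([.512,.3303,.2273],76.6)
us=list(range(297,345,4))
for v in range(266,300,5): print(v," ".join(f"{x:.0f},{y:.0f},{z:.0f}" if z<30 else "-" for x,y,z in L[v,us]))
E
```

```text
time: 62.68
tcp_pos: [0.6682, -0.0873, 0.2275]
eef_rot: [[0.016, 1.0, 0.001], [1.0, -0.016, 0.001], [0.001, 0.001, -1.0]]
ft_force: [-0.3, -0.3, -1.5]
width: 0.0317
grasp_force: 40.0
plan [ 2.0749 -0.812  -0.0028] turn -0.4307 tcp [ 0.6677 -0.0873  0.2263] yaw_y -0.93 j7 20.0 w 0.0311 F [-0.5 -1.  -0.9] t 62.7
266 - - - - - - - - - - - -
271 - - - 3,-5,-7 3,-3,-7 3,-1,-6 3,1,-8 4,3,-8 4,5,-8 - - -
276 - - - 3,-4,-15 3,-3,-13 3,-1,-14 3,1,-14 3,3,-15 3,5,-14 3,7,-13 - -
281 - - 3,-6,-19 3,-4,-20 3,-3,-21 3,-1,-21 3,1,-22 3,3,-22 3,5,-21 3,7,-20 - -
286 4,-9,-30 4,-8,-30 4,-6,-31 4,-4,-30 5,-2,-31 5,-1,-31 4,1,-31 4,3,-31 4,5,-30 4,6,-30 4,8,-31 5,10,-32
291 4,-9,-36 4,-7,-36 4,-6,-35 4,-4,-36 4,-2,-36 4,-1,-35 5,1,-37 4,3,-37 4,5,-36 4,6,-36 4,8,-36 4,10,-36
296 4,-9,-40 4,-7,-41 4,-6,-42 4,-4,-42 4,-2,-42 4,-1,-41 4,1,-41 4,3,-41 4,4,-42 4,6,-41 4,8,-42 4,9,-41
```

```bash
python3 -m inch '[[0.2,-0.1,0,-0.05],[0.4,-0.2,0,-0.1],[0.6,-0.3,0,-0.16],[0.8,-0.4,0,-0.21],[1,-0.5,0,-0.27],[1,-0.6,0,-0.32],[1,-0.7,0,-0.37],[1,-0.812,0,-0.43],[1,-0.812,0,-0.4307],[1,-0.812,0,-0.4307]]' | tail -1
python3 -c "
from h import *
plan([.512,.3295,.2263],76.6)"
```

```text
grasp_force: 40.0
plan [0.2359 1.0467 0.    ] turn -0.001 tcp [0.5087 0.1149 0.2263] yaw_y 76.42 j7 60.8 w 0.0313 F [-0.2  0.3 -0.6] t 64.0
```

```bash
python3 -m inch '[[0.1,0.25,0,0],[0.2,0.5,0,0],[0.236,0.75,0,0],[0.236,1,0,0],[0.236,1,0,-0.001],[0.236,1,0,-0.001]]' | tail -1
python3 - <<'E'
from h import *
e=np.array([.973,-.23]); f=np.array([.23,.973]); o=np.array([.5606,.318])
for n in("wrist","scene","side"):
    q=read_camera(n); C=cloud(q); a=(C[...,:2]-o)@e*1000; b=(C[...,:2]-o)@f*1000; z=C[...,2]*1000
    m=(a>-25)&(a<36)&(abs(b)<12)&(z>138)&(z<160)
    for lo in range(-25,36,5):
        k=m&(a>=lo)&(a<lo+5)
        if k.sum()>2: print(n,lo,k.sum(),"b",np.round(np.percentile(b[k],[5,50,95]),1),"z",np.round(np.percentile(z[k],[5,50,95]),1))
plan([.512,.3295,.0949],76.6)
E
```

```text
grasp_force: 40.0
scene -15 5 b [-3.3 -1.1 -0.1] z [149.4 151.3 153. ]
scene -10 7 b [-3.4 -1.4  0.8] z [143.4 146.9 151. ]
scene -5 4 b [-1.9 -0.   0.6] z [141.8 144.6 146.9]
scene 0 4 b [-2.2 -1.1  0.7] z [145.  145.4 147. ]
scene 5 4 b [-1.7  0.2  0.9] z [146.2 147.4 148.5]
scene 15 4 b [-1.8 -1.3  0.9] z [148.3 152.2 152.9]
scene 20 4 b [-2.  -0.1  0.6] z [149.7 150.3 152.7]
scene 25 5 b [-2.2 -1.3  1.1] z [148.6 151.2 154.1]
scene 30 3 b [-2.9 -0.7  0.4] z [150.1 153.8 154.4]
side -5 3 b [-2.6 -0.5  1.1] z [143.9 144.4 145.2]
side 0 4 b [-2.5 -0.4  0.7] z [142.4 143.6 145.3]
side 5 4 b [-3.  -1.8  0.1] z [142.1 144.8 147.8]
side 10 5 b [-2.   0.5  1.1] z [147.3 153.  154.6]
side 25 3 b [-1.9  0.1  0.5] z [148.4 149.7 150.5]
plan [0.0023 0.0545 0.6606] turn -0.0001 tcp [0.5099 0.3188 0.227 ] yaw_y 76.58 j7 47.3 w 0.0314 F [-0.2 -0.6 -0.2] t 64.9
```

```bash
python3 -m inch '[[0.002,0.0545,0,0],[0.002,0.0545,0.2,0],[0.002,0.0545,0.4,0],[0.002,0.0545,0.6,0],[0.002,0.0545,0.66,0],[0.002,0.0545,0.66,0],[0.002,0.0545,0.66,0]]' | tail -1
python3 - <<'E'
from h import *
e=np.array([.973,-.23]); f=np.array([.23,.973]); o=np.array([.5606,.318])
plan([.512,.3295,.0949],76.6); q=read_camera("wrist"); C=cloud(q); a=(C[...,:2]-o)@e*1000; b=(C[...,:2]-o)@f*1000; z=C[...,2]*1000
m=(a>-60)&(a<-44)&(abs(b)<25)&(z>80)&(z<170); H=cv2.cvtColor(q["image"],cv2.COLOR_RGB2HSV); m&=(H[...,1]>90)&(H[...,2]>60)
print(m.sum(),"a",np.percentile(a[m],[5,50,95]),"b",np.percentile(b[m],[1,50,99]),"z",np.percentile(z[m],[1,50,99]))
E
```

```text
grasp_force: 40.0
plan [ 0.0003 -0.0105  0.0093] turn 0.0007 tcp [0.5125 0.3315 0.0968] yaw_y 76.72 j7 49.7 w 0.0315 F [-1.2  0.6  0.3] t 65.8
2094 a [-53.67689671 -52.76050617 -49.76139214] b [-12.06033396   3.81748046  19.24521995] z [ 99.38561936 136.45657149 148.92387681]
```

```bash
python3 -m inch '[[0,-0.008,0,0],[0,-0.008,0,0],[0,-0.008,0,0]]' | sed -n 2p
python3 - <<'E'
from h import *
e=np.array([.973,-.23]); f=np.array([.23,.973]); o=np.array([.5606,.318])
plan([.512,.3295,.0949],76.6); q=read_camera("wrist"); C=cloud(q); a=(C[...,:2]-o)@e*1000; b=(C[...,:2]-o)@f*1000; z=C[...,2]*1000
m=(a>-60)&(a<-44)&(abs(b)<25)&(z>80)&(z<172); H=cv2.cvtColor(q["image"],cv2.COLOR_RGB2HSV); m&=(H[...,1]>90)&(H[...,2]>60)
for lo in range(95,172,6):
    k=m&(z>=lo)&(z<lo+6)
    if k.sum()>3: print(lo,k.sum(),"a",np.round(np.median(a[k]),1),"b",np.round([b[k].min(),b[k].max()],1))
E
```

```text
tcp_pos: [0.5112, 0.3294, 0.0952]
plan [-0.0038  0.0016  0.0014] turn 0.0007 tcp [0.5112 0.3294 0.0952] yaw_y 76.73 j7 49.8 w 0.031 F [ 0.7  0.6 -0.5] t 66.2
95 79 a -53.0 b [-5.1  8.4]
101 109 a -53.0 b [-5.   8.3]
107 133 a -53.0 b [-5.3  8.2]
113 131 a -52.9 b [-5.1  8.5]
119 82 a -53.3 b [-9.2 12. ]
125 285 a -54.1 b [-9.5 12.2]
131 410 a -54.0 b [-14.6  17. ]
137 695 a -52.7 b [-14.6  17. ]
143 166 a -54.1 b [-14.4  17. ]
167 10 a -45.1 b [-14.3  17. ]
```

```bash
python3 -m inch '[[0,-0.004,0,0],[-0.05,-0.004,0,0],[-0.1,-0.004,0,0],[-0.15,-0.004,0,0],[-0.19,-0.004,0,0],[-0.22,-0.004,0,0],[-0.24,-0.004,0,0],[-0.252,-0.004,0,0],[-0.252,-0.004,0,0],[-0.252,-0.004,0,0]]'
```

```text
time: 67.47
tcp_pos: [0.5598, 0.3171, 0.095]
eef_rot: [[-0.973, 0.229, -0.0], [0.229, 0.973, 0.0], [0.0, 0.0, -1.0]]
ft_force: [-0.5, 0.5, -0.5]
width: 0.0315
grasp_force: 40.0
```

No contact force. Lower it onto the hook.

```bash
python3 -m inch '[[0,0,0.02,0],[0,0,0.04,0],[0,0,0.05,0],[0,0,0.056,0],[0,0,0.056,0],[0,0,0.056,0]]'
python3 - <<'E'
from h import *
e=np.array([.973,-.23]); f=np.array([.23,.973]); o=np.array([.5606,.318])
q=read_camera("wrist"); C=cloud(q); a=(C[...,:2]-o)@e*1000; b=(C[...,:2]-o)@f*1000; z=C[...,2]*1000
H=cv2.cvtColor(q["image"],cv2.COLOR_RGB2HSV); m=(a>-25)&(a<12)&(abs(b)<20)&(z>80)&(z<172)&(H[...,1]>90)&(H[...,2]>60)
for lo in range(80,172,6):
    k=m&(z>=lo)&(z<lo+6)
    if k.sum()>3: print(lo,k.sum(),"a",np.round(np.percentile(a[k],[2,50,98]),1),"b",np.round([b[k].min(),b[k].max()],1))
E
```

```text
time: 68.22
tcp_pos: [0.5601, 0.317, 0.0839]
eef_rot: [[-0.973, 0.229, 0.0], [0.229, 0.973, 0.0], [-0.0, 0.0, -1.0]]
ft_force: [-0.1, -0.1, -0.4]
width: 0.0309
grasp_force: 40.0
80 13 a [-2.7 -2.4 -2.2] b [-4.   6.7]
86 110 a [-3.  -2.6 -1.6] b [-5.9  7.7]
92 117 a [-3.  -2.6 -1.8] b [-6.2  7.5]
98 131 a [-3.  -2.5 -1.4] b [-6.1  7.6]
104 126 a [-2.9 -2.5 -1.8] b [-5.9  7.5]
110 124 a [-4.1 -3.7 -3.2] b [-10.   11.2]
116 293 a [-8.1 -3.6 -2.6] b [-15.4  16.2]
122 689 a [-4.2 -3.   0.8] b [-15.2  16.2]
128 199 a [-4.1 -3.5 -0.5] b [-15.3  16.1]
134 80 a [-4.4 -3.6 -2.9] b [-15.1  16.1]
146 230 a [-14.    9.1  11.9] b [-15.8  17.1]
152 179 a [-16.7 -14.6   9.7] b [-15.1  16.2]
158 15 a [6.  8.3 8.8] b [-15.1  16.1]
164 5 a [7.6 7.9 8.8] b [-15.1  16.2]
```

```bash
python3 -m inch '[[0,0,0.003,0],[0,0,0.005,0],[0,0,0.005,0]]' -0.6 10 | sed -n '2p;6,9p'
python3 -m inch '[[0,0,0,0],[0,0,0,0],[0,0,0,0],[0,0,0,0]]' -0.22 | tail -2
python3 -m inch '[[0,0,0,0],[0,0,0,0],[0,0,0,0],[0,0,0,0],[0,0,0,0],[0,0,-0.1,0],[0,0,-0.25,0],[0,0,-0.5,0],[0.2,0,-0.8,0],[0.4,0,-0.8,0],[0.4,0,-0.8,0],[0.4,0,-0.8,0]]' 0.3 | tail -2
python3 - <<'E'
from h import *
e=np.array([.973,-.23]); f=np.array([.23,.973]); o=np.array([.5606,.318])
q=read_camera("wrist"); C=cloud(q); a=(C[...,:2]-o)@e*1000; b=(C[...,:2]-o)@f*1000; z=C[...,2]*1000
H=cv2.cvtColor(q["image"],cv2.COLOR_RGB2HSV); m=(a>-25)&(a<14)&(abs(b)<25)&(z>75)&(z<172)&(H[...,1]>90)&(H[...,2]>60)
for lo in range(75,172,7):
    k=m&(z>=lo)&(z<lo+7)
    if k.sum()>3: print(lo,k.sum(),"a",np.round(np.percentile(a[k],[2,50,98]),1),"b",np.round([b[k].min(),b[k].max()],1))
p=read_camera("scene"); C=cloud(p)
for d in search_frame(p,"ramekin_mid"): 
    bb=px(d["box"]); c=C[bb[1]:bb[3],bb[0]:bb[2]].reshape(-1,3); r=c[(c[:,2]>.042)&(c[:,2]<.06)]; print("ram",d["score"],bb,np.round(r.mean(0),3),np.round(np.percentile(r[:,2],[10,90]),4))
for t in("case","mug","pillbox","gel","torch"):
    d=search_frame(p,t)[0]; bb=px(d["box"]); u=(bb[:2]+bb[2:])//2; print(t,round(d["score"],2),bb,np.round(C[u[1],u[0]],3))
K=C[(np.hypot(C[...,0]-.667,C[...,1]+.089)<.014)]; print("lock z",np.percentile(K[:,2],[50,99]))
m=(C[...,2]>.113)&(C[...,2]<.121)&(C[...,0]<.618)&(C[...,0]>.57)&(C[...,1]>0)&(C[...,1]<.11); print("bar",np.median(C[m],0))
plan([.5,.33,.24])
E
```

```text
tcp_pos: [0.5603, 0.317, 0.0832]
grasp_force: 10.0
width: 0.0337
grasp_force: 0.0
width: 0.0565
grasp_force: 0.0
82 26 a [-2.7 -2.  -1. ] b [-5.6  7.4]
89 38 a [-2.7 -2.2 -1.3] b [-5.6  7.3]
96 48 a [-2.5 -2.1 -1.5] b [-5.5  7.2]
103 48 a [-2.6 -2.2 -1.3] b [-5.4  7.1]
110 53 a [-3.8 -3.4 -2.6] b [-9.6 11.2]
117 47 a [-3.8 -3.3 -3. ] b [-9.5 11. ]
ram 0.91 [253 128 284 163] [ 0.259 -0.339  0.051] [0.0441 0.0584]
ram 0.69 [214 164 238 193] [ 0.431 -0.374  0.046] [0.043  0.0483]
ram 0.62 [261 174 292 211] [ 0.405 -0.217  0.051] [0.0436 0.0581]
case 0.84 [169 162 206 208] [ 0.509 -0.454  0.037]
mug 0.92 [505 245 552 290] [0.296 0.483 0.013]
pillbox 0.7 [421 218 482 264] [0.323 0.277 0.024]
gel 0.69 [156 244 195 290] [ 0.769 -0.263  0.104]
torch 0.68 [456 370 527 408] [0.654 0.494 0.016]
lock z [0.1335847 0.1375765]
bar [0.59697346 0.05567664 0.11611118]
plan [-0.0912 -0.0038  0.0121] turn 0 tcp [0.4824 0.3349 0.2424] yaw_y 76.69 j7 43.4 w 0.0563 F [0.8 0.7 0.5] t 71.0
```

```bash
python3 -m inch '[[0,0,0,0],[0,0,0,0],[0,0,0,0],[0,0,0,0],[0,0,0,0],[0,0,0,0],[0,0,0,0],[0,0,0,0]]' | head -2; python3 -c "
from station import *
print(sign_off())"
```

```text
time: 72.05
tcp_pos: [0.4821, 0.3353, 0.2428]
the job is handed in; nothing more can be done
None
```

The job is handed in at 72 s: five marbles are in the bin, the one remote is in the tray, the drawer is shut and locked, the key is back on its hook and the ramekin stands upright about 3 cm from its old spot; bystander positions looked unchanged, no verdict came back, and the lock angle and the end checks were read from sensor numbers rather than a last picture.

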